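# Load a beam balance one side at a time

## Robot

A 7-joint arm with a two-finger parallel gripper is mounted at the origin on the work surface. World frame = base frame: x ahead of the robot, y to its left, z up, the work surface at z = 0. Lengths are in m, angles in rad, forces in N, time in s.
With the tool pointing down it reaches from about 0.35 to 0.9 m from the base axis. Payload 19.9 kg.
Tool frame: the origin (TCP) lies at the very end of the fingers, on their centre line; the grasp point (between the pads) lies 19 mm behind it; x points along the fingers, z is the direction in which the jaws open and shut, and the axes are right-handed (so a half turn about x gives the same grasp; the last joint's range is limited). The gripper opens to 94 mm and grips with 3 to 60 N. Pads are 16 mm wide; open, the fingers measure 119 mm over their backs; the gripper's body (75 mm by 177 mm) begins 78 mm behind the grasp point.
Start: joints at [-0.042, 0.417, -0.01, 1.614, 0.005, 1.111, -0.053], TCP at [0.625, 0, 0.179] pointing down, gripper open.
Joint ranges: [-2.81, 2.81], [-0.39, 2.02], [-1.27, 1.25], [0.06, 2.57], [-1.19, 4.33], [0.19, 2], [-2.82, 2.82]. Speed limits (rad/s): [1.89, 1.89, 2.39, 2.39, 3.01, 3.01, 3.01].

## Interface

Orientations are given as a unit quaternion [x, y, z, w].
In Python, from station import arm gives the robot as it stands.
- The arm moves only by the tool drive_tool, never from a script. Its argument "series" is a list that holds one entry, the list of rows, each a list of 7 numbers: the closure, from 0 (fully open) to 1 (shut), then the shift along the world's x, y, z in m, then the turn, a rotation vector about the world's x, y, z in degrees. In form: [[[gripper, tx, ty, tz, wx, wy, wz], ...]]. A call has 1 to 12 rows; each row shifts and turns the pose as measured when the row begins; what a row does not reach is not made up. A row lasts 1/12 s, in which the tool goes at most 41.7 mm and 7.16 degrees, less where a joint would pass 70% of its speed; a pose out of reach is approached as far as the arm can. A call is refused whole if a number of a shift passes 0.0417 or a number of a turn 7.16, either way. A call with a gripper value outside its range is refused whole. The fingers move at their own pace and stop on an object; the grip force is fixed at half the most. Time passes only in rows, so rows that do not move let the fingers close. It gives the time, the measured TCP pose, the force and the opening at its end, in the units of the state.
- arm.observe(): the state, without advancing time (a new reading comes with each control period).
- arm.grab_frame(name): name is "scene" or "side" or "wrist"; returns (picture, depth): 384x512x3 uint8, red, green, blue; 384x512 float32, m along the optical axis (not along the pixel's ray), 0 where there is no reading.
- arm.calibration(name): a dict with "vertical_fov" (degrees; the focal length in pixels is half the picture's height over the tangent of half this angle, whatever the lens; pixels are square), "cx", "cy" (the principal point, pixels), "extrinsics" (4x4, takes a point from world to camera coordinates); the wrist camera has in their place "T_tool_cam" (4x4, takes a point from camera to tool coordinates, whose origin is the TCP and whose axes are the tool frame's). Camera axes: x right, y down, z forward; pixel columns grow to the right and rows downward; lengths in m; the calibration is good to about 2 mm. A picture is of the moment at which its call begins: read the wrist's pose just before it. calibration takes no time and is no camera call.
- arm.sign_off(): hands the job in, once; it reports no verdict.
Trained networks look in the newest picture that a camera, given by its name, has taken for a name from the list of things; names that differ only in an ending like _2 or _b are one class to them, and where a whole thing is asked for, a point or a joint stands for the part that bears it (a point fixed in the world has none). Each returns a list of dicts, best first, with "score" (0 to 1); they miss things now and then, are a little off and sometimes report something else, mostly with a low value. They report only what shows in the picture. A call takes as long as a camera call.
- arm.search_frame(camera, target): "point" ([x, y, z] in m, in world coordinates, good to about 4 mm: the middle of the surface that is visible of it).
- arm.regions_of(camera, target): "pixels" (384x512 bool, what is visible of it).
The state is a dict: "time": time; "joints": joint angles; "dq": joint speeds; "tau": joint torques, N m; "tcp_pos": TCP position; "ee_rot": TCP orientation; "force": force on the tool from outside, world axes, zero at the start; "moment": the same for the moment, N m; "opening": finger opening in m.
Only numpy, scipy, OpenCV 4.12 (cv2) and the standard library are available. Lean on these libraries where they do the work, as an engineer would, in place of code of your own. Each camera call takes 0.05 s, during which the arm holds its last target.

## Task

Load the beam balance: hang a small weight on the right arm, then the big weight in the third groove of the left arm, then the other small weight on the right arm, so that the small ones end in the second and fourth grooves from the pivot (either way round) and the beam ends level. Ease each weight slowly into its groove and let go only when the beam carries all of it, so that the beam never drops, springs up, swings briskly or strikes its stops; never push the beam down by hand. Leave the other things on the table where they are.

Things in the scene. Friction and masses are not known exactly. Their poses are not given: they have to be found in the camera images.
- stand: balance stand, fixed: grey base 170 x 180 x 18 mm, column on the far side (75 mm behind the beam, 258 mm high), pivoting beam with its axis 235 mm above the table. Origin on the table below the pivot; y along the level beam to its left arm (left as the robot sees it), x away from the robot. Weights are brought in from the robot's side.
- beam (a joint): tilt of the beam, rad: 0 level, positive when the left arm is up, stops at 0.30 either way. It turns freely on polished steel, hardly damped (swings a little faster than once a second); a bob under it brings it back to level. The bob's mass is not known and differs each time, so neither is how far a weight tilts the beam; in the order asked it stays well off the stops.
- pivot (a point): centre of the pivot; axes are the beam's own. Beam: round steel bar 14 mm thick, 380 long; each arm has four turned grooves with rounded shoulders at 40, 80, 120 and 160 mm from the pivot, numbered outwards, bar 8 mm thick in them, room for a 5 mm wire with 2 mm to spare each side. A wire further off than that rides up on a shoulder.
- groove_left3 (a point): bottom of groove number 3 on the left arm of the beam, at its top side, 120 mm from the pivot, measured live as the beam tilts. Axes are the beam's own: y along the beam to the left arm, x square to it, away from the robot.
- groove_right2 (a point): bottom of groove number 2 on the right arm of the beam, at its top side, 80 mm from the pivot, measured live as the beam tilts. Axes are the beam's own: y along the beam to the left arm, x square to it, away from the robot.
- groove_right4 (a point): bottom of groove number 4 on the right arm of the beam, at its top side, 160 mm from the pivot, measured live as the beam tilts. Axes are the beam's own: y along the beam to the left arm, x square to it, away from the robot.
- big_mid (a point): the big weight, on its axis, half-way up (68 mm above its foot). Underside of the bail's crown: 22 mm above this point. Flat grip tab above the crown, 8 mm thick (along x), 20 wide (y), 44 high, top 68 mm above this point; held 35 mm above the crown, the fingertips clear the beam. Stands on the table near the stand, turned up to 35 degrees; places are swapped
- small_a_mid (a point): the first small weight, on its axis, half-way up (64 mm above its foot). Underside of the bail's crown: 18 mm above this point. Flat grip tab above the crown, 8 mm thick (along x), 20 wide (y), 44 high, top 64 mm above this point; held 35 mm above the crown, the fingertips clear the beam. Stands on the table near the stand, turned up to 35 degrees; places are swapped
- small_b_mid (a point): the second small weight, on its axis, half-way up (64 mm above its foot). Underside of the bail's crown: 18 mm above this point. Flat grip tab above the crown, 8 mm thick (along x), 20 wide (y), 44 high, top 64 mm above this point; held 35 mm above the crown, the fingertips clear the beam. Stands on the table near the stand, turned up to 35 degrees; places are swapped
- big_crown (a point): underside of the crown of that weight's bail, which rests in the groove
- small_a_crown (a point): underside of the crown of that weight's bail, which rests in the groove
- small_b_crown (a point): underside of the crown of that weight's bail, which rests in the groove
- big: hanging steel weight, exactly 800 g: cylinder 56 mm across, 42 high; above it a C-shaped bail of 5 mm wire in its own x-z plane, rising on the -x side, over the top, ending in a short lip on the +x side. So its mouth faces +x, from the lip's end (9.5 mm below the crown's underside) to the cylinder's top (48 mm below it); the bail's riser is 14.5 mm off the axis. 136 mm high in all; origin: centre of foot
- small_a: hanging steel weight, exactly 400 g: cylinder 44 mm across, 34 high; above it a C-shaped bail of 5 mm wire in its own x-z plane, rising on the -x side, over the top, ending in a short lip on the +x side. So its mouth faces +x, from the lip's end (9.5 mm below the crown's underside) to the cylinder's top (48 mm below it); the bail's riser is 14.5 mm off the axis. 128 mm high in all; origin: centre of foot
- small_b: second small weight, exactly like small_a; origin: centre of foot
- beaker: bystander: glass beaker, 60 mm across, 75 mm high; origin under its centre
- disc_weight: bystander: flat dark disc weight, 60 mm across, 26 mm high; origin under its centre
- screwdriver: bystander: screwdriver 180 mm long, lying
- spanner: bystander: spanner 160 mm long, lying
- reagent: bystander: amber glass jar, 60 mm across, 130 mm high; origin under its centre
- oil_can: bystander: white plastic can, 52 mm across, 120 mm high; origin under its centre

How it is judged:
On the way, in this order (a step that is already met when the one before it is completed fails the run):
1. one small weight hangs in the second or fourth groove of the right arm, let go (((y of small_a_crown in the frame of pivot between -0.084 and -0.076 m and z of small_a_crown in the frame of pivot between 0.001 and 0.0065 m and x of small_a_crown in the frame of pivot between -0.008 and 0.008 m and contact force between the fingers and small_a below 0.1 N) or (y of small_a_crown in the frame of pivot between -0.164 and -0.156 m and z of small_a_crown in the frame of pivot between 0.001 and 0.0065 m and x of small_a_crown in the frame of pivot between -0.008 and 0.008 m and contact force between the fingers and small_a below 0.1 N) or (y of small_b_crown in the frame of pivot between -0.084 and -0.076 m and z of small_b_crown in the frame of pivot between 0.001 and 0.0065 m and x of small_b_crown in the frame of pivot between -0.008 and 0.008 m and contact force between the fingers and small_b below 0.1 N) or (y of small_b_crown in the frame of pivot between -0.164 and -0.156 m and z of small_b_crown in the frame of pivot between 0.001 and 0.0065 m and x of small_b_crown in the frame of pivot between -0.008 and 0.008 m and contact force between the fingers and small_b below 0.1 N))), for 0.2 s.
2. the big weight hangs in the third groove of the left arm, let go (y of big_crown in the frame of pivot between 0.116 and 0.124 m and z of big_crown in the frame of pivot between 0.001 and 0.0065 m and x of big_crown in the frame of pivot between -0.008 and 0.008 m and contact force between the fingers and big below 0.1 N), for 0.2 s.
3. the other small weight hangs in the free one of the two right-hand grooves, let go (((y of small_a_crown in the frame of pivot between -0.084 and -0.076 m and z of small_a_crown in the frame of pivot between 0.001 and 0.0065 m and x of small_a_crown in the frame of pivot between -0.008 and 0.008 m and y of small_b_crown in the frame of pivot between -0.164 and -0.156 m and z of small_b_crown in the frame of pivot between 0.001 and 0.0065 m and x of small_b_crown in the frame of pivot between -0.008 and 0.008 m) or (y of small_a_crown in the frame of pivot between -0.164 and -0.156 m and z of small_a_crown in the frame of pivot between 0.001 and 0.0065 m and x of small_a_crown in the frame of pivot between -0.008 and 0.008 m and y of small_b_crown in the frame of pivot between -0.084 and -0.076 m and z of small_b_crown in the frame of pivot between 0.001 and 0.0065 m and x of small_b_crown in the frame of pivot between -0.008 and 0.008 m)) and contact force between the fingers and small_a below 0.1 N and contact force between the fingers and small_b below 0.1 N), for 0.2 s.
At the end, for the whole second after the job is handed in: All three weights hang free in their grooves (big: left 3; small: right 2 and right 4), each crown within 4 mm of the groove along the beam and down in it, the beam level within 0.035 rad (2 degrees), the weights moving slower than 50 mm/s (all of step 2 and all of step 3 and value of joint beam between -0.035 and 0.035 rad and linear speed of each of big, small_a, small_b below 0.05 m/s); the robot touches nothing.
It fails at once if the beam swings faster than 0.30 rad/s (17 degrees a second): a weight was dropped on, pushed down or let spring up (velocity of joint beam above 0.3 rad/s or velocity of joint beam below -0.3 rad/s).
It fails at once if the beam comes to its stops (tilt over 0.28 rad) (value of joint beam above 0.28 rad or value of joint beam below -0.28 rad).
It fails at once if a weight is pushed on the beam or stand with some 4 N more than its own weight (over 8 N for a small one, 12 N for the big one) (contact force between big and stand above 12 N or contact force between any of small_a, small_b and stand above 8 N).
It fails at once if a bystander is moved by more than 20 mm (distance of any of beaker, disc_weight, screwdriver, spanner, reagent, oil_can from where it was at the start of the episode above 0.02 m).
It also fails if it takes over 72 s, if anything falls off the work surface, if the arm or the gripper's body presses on something with over 40 N, if the wrist force passes 120 N, or if a joint passes its speed limit or range.

## Working session

There is one attempt and no reset: what is moved stays moved. The work goes in short steps, Python scripts to look and compute and a tool call to move; the robot and the scene stay as the last step left them, time stands still between calls to the robot, and variables do not carry over. Pictures are saved under pics/ and viewed, and the job is handed in when it is done.

Besides the shell and the picture viewer there is one more tool, called after ">>>" as name(argument=value, ...), one argument or row to a line, values as JSON. drive_tool: Moves the arm, as the interface text tells. Its arguments: {"type":"object","properties":{"series":{"type":"array"}},"required":["series"]}

```bash
ls; mkdir -p pics; cat > h.py <<'E'
import numpy as np, cv2
from station import arm
def snap(n,f):
    st=arm.observe(); im,d=arm.grab_frame(n)
    cv2.imwrite('pics/'+f,cv2.cvtColor(im,cv2.COLOR_RGB2BGR)); return st,im,d
def pts(n,d,st=None,mask=None):
    c=arm.calibration(n); f=192/np.tan(np.radians(c['vertical_fov'])/2)
    v,u=np.nonzero((d>0)&(mask if mask is not None else True))
    z=d[v,u]; p=np.c_[(u-c['cx'])*z/f,(v-c['cy'])*z/f,z]
    if 'extrinsics' in c:
        T=np.linalg.inv(np.array(c['extrinsics']))
    else:
        from scipy.spatial.transform import Rotation as R
        W=np.eye(4);W[:3,:3]=R.from_quat(st['ee_rot']).as_matrix();W[:3,3]=st['tcp_pos'];T=W@np.array(c['T_tool_cam'])
    return p@T[:3,:3].T+T[:3,3],u,v
E
python3 - <<'E'
from h import *
print(arm.observe())
for n in ['scene','side','wrist']:
    snap(n,n+'0.png'); c=arm.calibration(n); print(n,c)
    for t in ['big','small_a','stand','beam']:
        print(t,[(np.round(r['point'],3),round(r['score'],2)) for r in arm.search_frame(n,t)])
E
```

```text
pics
{'time': 0.0, 'joints': array([-0.04148979,  0.41798557, -0.01032444,  1.61417307,  0.00474344,
        1.11066529, -0.05301314]), 'dq': array([-1.08011853e-03,  1.55080948e-03, -5.11908949e-04,  1.79804015e-03,
       -1.74442006e-05,  1.64897618e-04,  3.16524067e-04]), 'tau': array([ 3.52895018e-03, -8.51262331e+01,  6.40313700e-01, -4.25991547e+01,
       -4.87577857e-02,  1.87510403e-02,  1.73272206e-04]), 'tcp_pos': array([ 6.24599631e-01, -2.20736498e-05,  1.78618440e-01]), 'ee_rot': array([-5.10574097e-05,  7.07531777e-01, -3.42280235e-05,  7.06681527e-01]), 'force': array([-0.31821521,  0.14312063, -0.37606872]), 'moment': array([-0.02326329, -0.00580169, -0.00367702]), 'opening': 0.09408414556051393}
scene {'vertical_fov': 49.57258987509408, 'cx': 254.71590607734197, 'cy': 189.71823110222323, 'extrinsics': array([[ 7.71910052e-01,  6.35731708e-01, -2.58771538e-04,
        -4.55805205e-01],
       [ 3.42832398e-01, -4.16612302e-01, -8.41962076e-01,
        -7.32884044e-02],
       [-5.35369796e-01,  6.49830274e-01, -5.39536650e-01,
         1.81654384e+00],
       [ 0.00
[... 854 characters left out ...]
0.007]), 0.33)]
beam [(array([0.587, 0.062, 0.14 ]), 0.7)]
wrist {'vertical_fov': 70.03015666041743, 'cx': 252.62269941059066, 'cy': 189.13288404469355, 'T_tool_cam': array([[ 3.67675312e-04, -2.55627593e-01,  9.66775258e-01,
        -2.06855075e-01],
       [-3.01197419e-04, -9.66775307e-01, -2.55627491e-01,
         7.35990375e-02],
       [ 9.99999887e-01, -1.97202294e-04, -4.32453784e-04,
        -7.03584300e-04],
       [ 0.00000000e+00,  0.00000000e+00,  0.00000000e+00,
         1.00000000e+00]])}
big []
small_a [(array([ 0.449, -0.02 ,  0.037]), 0.84), (array([ 0.443, -0.275,  0.026]), 0.65)]
stand [(array([0.623, 0.052, 0.237]), 0.98), (array([ 0.45 , -0.024,  0.037]), 0.23)]
beam []
```

View pics/scene0.png

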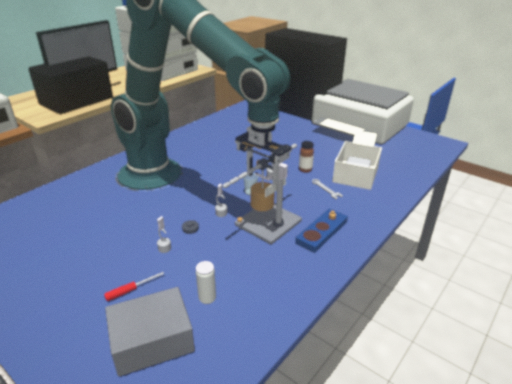

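View pics/side0.png

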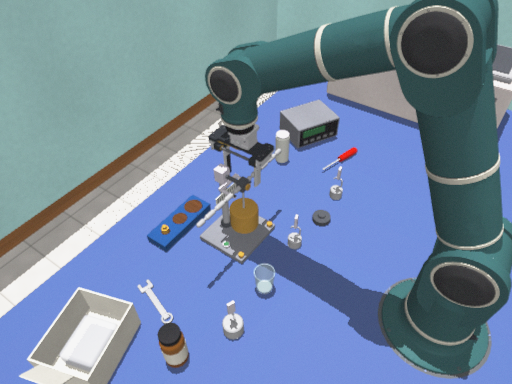

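View pics/wrist0.png

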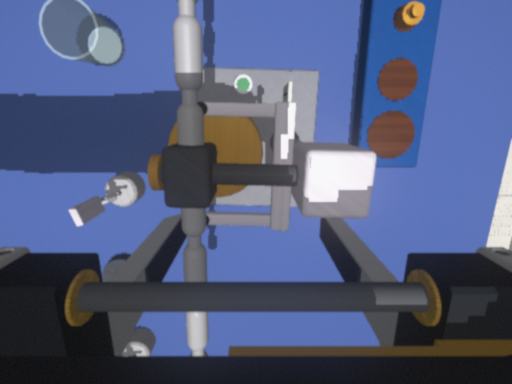

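The wrist view shows the beam (col 190) running vertically between the fingers, so I have to rise straight up first. I'll measure the stand and weights next.

```bash
python3 - <<'E'
from h import *
st,im,d=snap('wrist','w1.png')
P,u,v=pts('wrist',d,st)
m=(P[:,2]>0.225)&(P[:,2]<0.30)
for y in np.arange(-0.1,0.2,0.02):
    k=m&(abs(P[:,1]-y)<0.01)
    if k.sum()>5:
        Q=P[k]; 
        h,e=np.histogram(Q[:,0],bins=np.arange(0.5,0.75,0.01)); print(round(y,2),k.sum(),[(round(e[i],2),int(h[i]),round(float(Q[(Q[:,0]>=e[i])&(Q[:,0]<e[i+1]),2].max()),3)) for i in range(len(h)) if h[i]>3])
for n in ['side','scene']:
    st,im,d=snap(n,n+'1.png')
    P,u,v=pts(n,d)
    for t in ['big','small_a','stand','beam']:
        for r in arm.regions_of(n,t):
            mk=r['pixels'][v,u]; Q=P[mk]
            print(n,t,round(r['score'],2),mk.sum(),np.round(np.percentile(Q,[2,50,98],axis=0),3).tolist())
E
```

```text
-0.08 103 [(np.float64(0.58), 63, 0.243), (np.float64(0.59), 40, 0.242)]
-0.06 552 [(np.float64(0.58), 309, 0.245), (np.float64(0.59), 243, 0.244)]
-0.04 225 [(np.float64(0.58), 132, 0.245), (np.float64(0.59), 93, 0.245)]
-0.02 425 [(np.float64(0.57), 8, 0.3), (np.float64(0.58), 186, 0.245), (np.float64(0.59), 219, 0.244), (np.float64(0.67), 12, 0.3)]
0.0 6090 [(np.float64(0.56), 570, 0.289), (np.float64(0.57), 2166, 0.3), (np.float64(0.58), 282, 0.245), (np.float64(0.59), 333, 0.245), (np.float64(0.67), 2367, 0.3), (np.float64(0.68), 372, 0.289)]
0.02 1340 [(np.float64(0.57), 4, 0.252), (np.float64(0.58), 311, 0.253), (np.float64(0.59), 407, 0.253), (np.float64(0.6), 12, 0.252), (np.float64(0.64), 76, 0.26), (np.float64(0.65), 175, 0.261), (np.float64(0.66), 163, 0.262), (np.float64(0.67), 173, 0.28), (np.float64(0.68), 17, 0.259)]
0.04 7232 [(np.float64(0.56), 23, 0.247), (np.float64(0.57), 441, 0.253), (np.float64(0.58), 749, 0.255), (np.float64(0.59), 760, 0.255), (np.float64(0.6), 647, 0.253), (np.float64(0.61), 388, 0.244), (np.float64(0.62), 417, 0.244), (np.float64(0.63), 384
[... 930 characters left out ...]
0.108, -0.003], [0.444, -0.014, 0.031], [0.49, 0.001, 0.126]]
side stand 0.58 4026 [[0.535, -0.11, -0.002], [0.593, 0.062, 0.081], [0.719, 0.189, 0.255]]
side beam 0.61 1339 [[0.547, -0.11, 0.078], [0.585, 0.063, 0.14], [0.625, 0.216, 0.25]]
scene big 0.55 38 [[0.412, 0.213, 0.016], [0.428, 0.29, 0.036], [0.493, 0.298, 0.094]]
scene small_a 0.74 263 [[0.422, -0.313, 0.001], [0.443, -0.295, 0.035], [0.461, -0.27, 0.129]]
scene small_a 0.64 215 [[0.394, -0.048, 0.001], [0.451, -0.032, 0.032], [0.469, 0.019, 0.125]]
scene stand 0.73 2835 [[0.54, -0.098, 0.005], [0.625, 0.022, 0.037], [0.703, 0.156, 0.253]]
scene beam 0.91 813 [[0.454, -0.13, 0.019], [0.594, 0.012, 0.141], [0.633, 0.205, 0.252]]
```

>>> drive_tool(
  series=[
    [[0,0,0,0.04,0,0,0],[0,0,0,0.04,0,0,0],[0,0,0,0.04,0,0,0],[0,0,0,0.04,0,0,0],[0,-0.03,0,0.04,0,0,0],[0,-0.04,0,0.01,0,0,0],[0,0,0,0,0,0,0]],
  ],
)

```text
time: 1.88
tcp_pos: [0.5553, -0.0001, 0.3872]
ee_rot: [-0.0, 0.709, -0.0, 0.705]
force: [-0.1, -0.2, 0.2]
opening: 0.0938
```

```bash
python3 - <<'E'
from h import *
st,im,d=snap('wrist','w2.png')
P,u,v=pts('wrist',d,st)
np.savez('w2.npz',P=P,u=u,v=v)
m=(P[:,2]>0.22)&(P[:,2]<0.27)&(P[:,0]>0.54)&(P[:,0]<0.63)
for y in np.arange(-0.25,0.3,0.02):
    k=m&(abs(P[:,1]-y)<0.01)
    if k.sum()>5:
        Q=P[k]; print(round(y,2),k.sum(),np.round([Q[:,0].min(),Q[:,0].max(),Q[:,0].mean(),np.percentile(Q[:,2],98),Q[:,1].min(),Q[:,1].max()],4))
for t in ['small_a','big']:
    for r in arm.regions_of('wrist',t):
        mk=r['pixels'][v,u]; Q=P[mk]
        print(t,round(r['score'],2),mk.sum(),np.round(np.percentile(Q,[2,50,98],axis=0),3).tolist())
E
```

```text
-0.15 20 [ 0.58    0.5915  0.585   0.2441 -0.1459 -0.1402]
-0.13 124 [ 0.5787  0.5927  0.5854  0.2447 -0.1399 -0.1201]
-0.11 93 [ 0.5795  0.5922  0.5858  0.2448 -0.1198 -0.1001]
-0.09 138 [ 0.5805  0.5935  0.5866  0.2448 -0.0998 -0.0803]
-0.07 103 [ 0.5814  0.5942  0.5872  0.2442 -0.0795 -0.0602]
-0.05 142 [ 0.5812  0.5937  0.5872  0.2445 -0.0599 -0.0402]
-0.03 114 [ 0.582   0.5942  0.5879  0.2445 -0.0396 -0.0203]
-0.01 156 [ 5.819e-01  5.957e-01  5.884e-01  2.446e-01 -1.960e-02 -2.000e-04]
0.01 132 [5.826e-01 5.957e-01 5.889e-01 2.442e-01 4.000e-04 1.970e-02]
0.03 342 [0.5691 0.6295 0.5931 0.2538 0.0202 0.04  ]
0.05 535 [0.5691 0.6299 0.5938 0.2536 0.04   0.0598]
0.07 167 [0.584  0.5967 0.5902 0.2445 0.0609 0.0792]
0.09 162 [0.5845 0.5982 0.5909 0.2443 0.0803 0.1   ]
0.11 189 [0.5846 0.598  0.5913 0.2447 0.1    0.1198]
0.13 168 [0.5861 0.5993 0.5918 0.244  0.1207 0.1399]
0.15 207 [0.5858 0.5993 0.5922 0.2446 0.1401 0.1599]
0.17 204 [0.5864 0.6003 0.5928 0.244  0.1602 0.18  ]
0.19 213 [0.5869 0.6001 0.5932 0.2444 0.1801 0.2   ]
0.21 10 [0.5903 0.5969 0.5933 0.2413 0.2001 0.202 ]
small_a 0.83 285 [[0.422, -0.294, 0.004], [0.442, -0.277, 0.034], [0.459, -0.268, 0.041]]
big 0.36 575 [[0.402, -0.194, 0.002], [0.428, -0.157, 0.02], [0.454, -0.131, 0.029]]
```

View pics/w2.png

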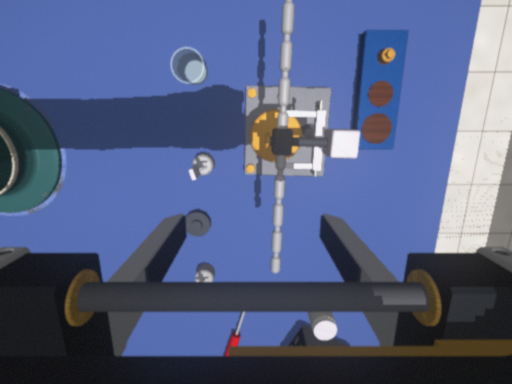

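Beam is level; pivot ≈ (0.590, 0.040), yaw ≈ −1.4°, right end at pixel (275,272). The two small weights show at (203,163) and (205,272). I'll go over the nearer one for a close look.

>>> drive_tool(
  series=[
    [[0,-0.027,-0.007,-0.03,0,0,0],[0,-0.027,-0.007,-0.03,0,0,0],[0,-0.027,-0.007,-0.03,0,0,0],[0,-0.025,-0.007,-0.03,0,0,0],[0,0,0,-0.027,0,0,0],[0,0,0,0,0,0,0],[0,0,0,0,0,0,0]],
  ],
)

```text
time: 2.62
tcp_pos: [0.4494, -0.0287, 0.2248]
ee_rot: [-0.0, 0.714, 0.0, 0.7]
force: [0.9, -0.3, 1.0]
opening: 0.0938
```

```bash
cat > close.py <<'E'
from h import *
import sys
name=sys.argv[1]; cls=sys.argv[2]; x0,y0=float(sys.argv[3]),float(sys.argv[4]); top=float(sys.argv[5])
st,im,d=snap('wrist',name+'.png')
P,u,v=pts('wrist',d,st)
np.savez(name+'.npz',P=P,u=u,v=v)
print(st['time'],st['tcp_pos'],st['ee_rot'],st['force'])
k=(np.hypot(P[:,0]-x0,P[:,1]-y0)<0.05)&(P[:,2]<top+0.012)
Q=P[k]; print('zmax',Q[:,2].max())
t=Q[Q[:,2]>top-0.012]
def line(A):
    c=A.mean(0); 
    r=cv2.minAreaRect(A[:,:2].astype(np.float32)*1000); print('rect',r)
print('tabtop',len(t),t.mean(0)); line(t)
hb=0.034 if 'small' in cls else 0.042
b=Q[abs(Q[:,2]-hb)<0.006]; print('cyltop',len(b)); (cx,cy),rr=cv2.minEnclosingCircle(b[:,:2].astype(np.float32)); print(cx,cy,rr, b[:,2].mean())
w=Q[(Q[:,2]>hb+0.012)&(Q[:,2]<top-0.05)]; print('riser',len(w),np.median(w,axis=0) if len(w) else 0)
w=Q[(Q[:,2]>top-0.05)&(Q[:,2]<top-0.015)]; print('tab side',len(w),np.median(w,axis=0) if len(w) else 0)
E
python3 close.py c1 small_a 0.45 -0.022 0.128
```

```text
2.6167 [ 0.44938756 -0.02866216  0.22480867] [-2.94968285e-04  7.14175241e-01  1.23813298e-04  6.99966873e-01] [ 0.87563588 -0.32739145  0.99814615]
zmax 0.13109358877370864
tabtop 142 [ 0.4472422  -0.02188865  0.12820036]
rect ((447.12060546875, -22.819705963134766), (8.06979751586914, 19.558128356933594), 17.48101806640625)
cyltop 474
0.44724079966545105 -0.02290397696197033 0.02182076871395111 0.03474163083570595
riser 28 [ 0.43566852 -0.02548375  0.05664811]
tab side 96 [ 0.45010226 -0.02006336  0.08646475]
```

View pics/c1.png

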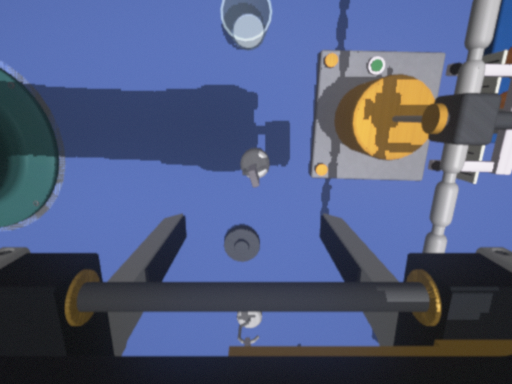

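The tab top shows at (253,175), with its centre at (0.447, −0.0225) and yaw ≈ +17°, mouth towards the beam. I'll level the tool, turn it and go down.

>>> drive_tool(
  series=[
    [[0,-0.002,0.006,-0.01,0,0,6],[0,0,0,-0.02,0,-1.2,6],[0,0,0,-0.03,0,0,5],[0,0,0,0,0,0,0]],
  ],
)

```text
time: 3.0
tcp_pos: [0.4544, -0.0213, 0.1685]
ee_rot: [-0.111, 0.695, 0.108, 0.702]
force: [-1.0, -0.4, -0.4]
opening: 0.0942
```

```bash
cat > s.py <<'E'
from h import *
from scipy.spatial.transform import Rotation as R
st=arm.observe(); M=R.from_quat(st['ee_rot']).as_matrix()
print('t',round(st['time'],2),'tcp',np.round(st['tcp_pos'],4),'F',np.round(st['force'],2),'M',np.round(st['moment'],3),'op',round(st['opening'],4))
print('tool x',np.round(M[:,0],3),'jaw z',np.round(M[:,2],3),'yaw',round(np.degrees(np.arctan2(M[1,2],M[0,2])),2))
E
python3 s.py
```

```text
t 3.0 tcp [ 0.4544 -0.0213  0.1685] F [-1.02 -0.43 -0.43] M [0.023 0.056 0.007] op 0.0942
tool x [ 0.009 -0.002 -1.   ] jaw z [0.952 0.306 0.008] yaw 17.81
```

>>> drive_tool(
  series=[
    [[0,-0.007,-0.001,-0.015,0,0.5,0],[0,0,0,0,0,0,0],[0,0,0,-0.02,0,0,0],[0,0,0,-0.02,0,0,0],[0,0,0,-0.014,0,0,0],[0,0,0,0,0,0,0]],
  ],
)

```text
time: 3.5
tcp_pos: [0.4581, -0.0215, 0.1093]
ee_rot: [-0.105, 0.696, 0.103, 0.703]
force: [-0.5, -0.9, -0.9]
opening: 0.0939
```

```bash
python3 s.py
```

```text
t 3.5 tcp [ 0.4581 -0.0215  0.1093] F [-0.52 -0.86 -0.9 ] M [-0.064  0.008  0.039] op 0.0939
tool x [ 0.011 -0.002 -1.   ] jaw z [0.957 0.291 0.01 ] yaw 16.93
```

>>> drive_tool(
  series=[
    [[0,-0.011,-0.001,0,0,0.6,0],[0,0,0,0,0,0,0]],
  ],
)

```text
time: 3.67
tcp_pos: [0.4488, -0.0224, 0.1124]
ee_rot: [-0.104, 0.699, 0.102, 0.7]
force: [-0.3, 0.4, 0.2]
opening: 0.0942
```

```bash
python3 s.py
```

```text
t 3.67 tcp [ 0.4488 -0.0224  0.1124] F [-0.3   0.42  0.19] M [-0.032 -0.034 -0.009] op 0.0942
tool x [ 0.002 -0.002 -1.   ] jaw z [0.958 0.288 0.001] yaw 16.76
```

>>> drive_tool(
  series=[
    [[0,-0.003,0,-0.008,0,0.1,0.4],[0,-0.001,0,-0.006,0,0,0],[0,0,0,0,0,0,0],[0.5,0,0,0,0,0,0],[0.7,0,0,0,0,0,0]],
  ],
)

```text
time: 4.08
tcp_pos: [0.4466, -0.0224, 0.1011]
ee_rot: [-0.106, 0.697, 0.104, 0.701]
force: [0.2, 0.4, -0.1]
opening: 0.0837
```

```bash
python3 s.py
```

```text
t 4.08 tcp [ 0.4466 -0.0224  0.1011] F [ 0.2   0.35 -0.05] M [-0.006  0.004  0.022] op 0.0837
tool x [ 0.005 -0.002 -1.   ] jaw z [0.956 0.294 0.005] yaw 17.09
```

>>> drive_tool(
  series=[
    [[1,0,0,-0.003,0,0.3,0],[1,0,0,0,0,0,0],[1,0,0,0,0,0,0],[1,0,0,0,0,0,0],[1,0,0,0,0,0,0],[1,0,0,0,0,0,0]],
  ],
)

```text
time: 4.58
tcp_pos: [0.4469, -0.0223, 0.0981]
ee_rot: [-0.106, 0.699, 0.104, 0.699]
force: [0.4, 0.1, -0.2]
opening: 0.0441
```

```bash
python3 s.py
```

```text
t 4.58 tcp [ 0.4469 -0.0223  0.0981] F [ 0.44  0.14 -0.17] M [ 0.006 -0.045 -0.003] op 0.0441
tool x [-0.    -0.002 -1.   ] jaw z [ 0.956  0.294 -0.001] yaw 17.09
```

>>> drive_tool(
  series=[
    [[1,0,0,0,0,0,0],[1,0,0,0,0,0,0],[1,0,0,0,0,0,0],[1,0,0,0,0,0,0],[1,0,0,0,0,0,0],[1,0,0,0,0,0,0],[1,0,0,0,0,0,0]],
  ],
)

```text
time: 5.17
tcp_pos: [0.4471, -0.0223, 0.0982]
ee_rot: [-0.106, 0.699, 0.104, 0.699]
force: [0.4, 0.6, 0.3]
opening: 0.007
```

```bash
python3 s.py
```

```text
t 5.17 tcp [ 0.4471 -0.0223  0.0982] F [0.39 0.6  0.27] M [ 0.049 -0.127 -0.004] op 0.007
tool x [ 0.    -0.002 -1.   ] jaw z [ 0.956  0.294 -0.   ] yaw 17.08
```

Opening is 7 mm, so it's holding the 8 mm tab. I'll lift and turn the mouth to face the beam, at a standoff.

>>> drive_tool(
  series=[
    [[1,0,0,0.003,0,0,0],[1,0,0,0.01,0,0,0],[1,0,0,0.02,0,0,0],[1,0,0,0.03,0,0,-4.5],[1,0.01,-0.005,0.035,0,0,-5],[1,0.01,-0.005,0.035,0,0,-5],[1,0.02,-0.005,0.03,0,0,-4],[1,0.013,-0.003,0.018,0,0,0],[1,0,0,0,0,0,0],[1,0,0,0,0,0,0]],
  ],
)

```text
time: 6.0
tcp_pos: [0.4953, -0.0411, 0.2925]
ee_rot: [0.015, 0.709, -0.013, 0.705]
force: [-1.1, -0.2, -4.9]
opening: 0.0075
```

```bash
python3 s.py; python3 - <<'E'
from h import *
st,im,d=snap('wrist','w3.png')
im2=cv2.resize(cv2.cvtColor(im[60:384,100:420],cv2.COLOR_RGB2BGR),None,fx=1.8,fy=1.8); cv2.imwrite('pics/w3b.png',im2)
P,u,v=pts('wrist',d,st); np.savez('w3.npz',P=P,u=u,v=v)
E
```

```text
t 6.0 tcp [ 0.4953 -0.0411  0.2925] F [-1.13 -0.24 -4.86] M [ 0.09   0.359 -0.039] op 0.0075
tool x [-0.005  0.003 -1.   ] jaw z [ 0.999 -0.04  -0.006] yaw -2.3
```

View pics/w3b.png

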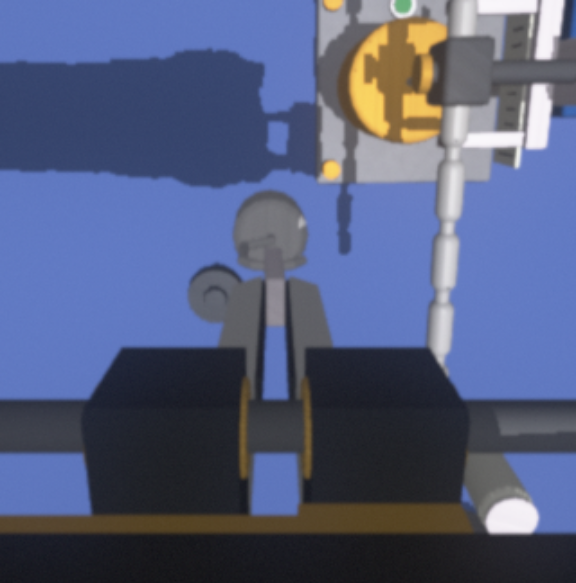

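The weight is held between the fingers at (275,290), with grooves visible on the beam to the right. Next I'll find the groove positions from the width profile.

```bash
python3 - <<'E'
import numpy as np
from scipy.ndimage import gaussian_filter1d
for f in ['w2','w3']:
    D=np.load(f+'.npz'); P,u,v=D['P'],D['u'],D['v']
    m=(P[:,2]>0.228)&(P[:,2]<0.25)&(abs(P[:,0]-0.5875-0.0245*(P[:,1]+0.04))<0.02)
    if f=='w3': m&=P[:,1]<0.018
    Q=P[m]; vv=v[m]
    rows=[]
    for r in np.unique(vv):
        q=Q[vv==r]
        if q[:,0].max()-q[:,0].min()<0.02: rows.append((q[:,1].mean(),len(q),(q[:,0].max()+q[:,0].min())/2,q[:,2].max(),q[:,0].max()-q[:,0].min()))
    rows=np.array(rows); rows=rows[np.argsort(rows[:,0])]
    k=(rows[:,0]<0.015)|(rows[:,0]>0.07)
    p=np.polyfit(rows[k,0],rows[k,2],1); print(f,'axis x=',p, 'at y=.04',np.polyval(p,.04))
    for a in rows: print(np.round(a[[0,1,3,4]],4).tolist(),end=' ')
    print()
D=np.load('w3.npz');P=D['P']
# black pivot housing
Q=P[(P[:,2]>0.248)&(P[:,2]<0.258)&(P[:,0]>0.56)&(P[:,0]<0.62)&(P[:,1]>0)]
print('housing',np.percentile(Q,[1,99],axis=0),len(Q))
E
```

```text
w2 axis x= [0.02441671 0.58883861] at y=.04 0.5898152740798371
[-0.1452, 3.0, 0.2423, 0.0028] [-0.1431, 6.0, 0.2429, 0.0071] [-0.1414, 8.0, 0.2441, 0.0099] [-0.1396, 9.0, 0.2438, 0.0115] [-0.138, 9.0, 0.2438, 0.0116] [-0.1366, 10.0, 0.2449, 0.0127] [-0.1348, 9.0, 0.2442, 0.0116] [-0.1331, 9.0, 0.2445, 0.0114] [-0.1316, 9.0, 0.2446, 0.0115] [-0.1296, 9.0, 0.2444, 0.0115] [-0.1286, 9.0, 0.2449, 0.0113] [-0.1268, 9.0, 0.2456, 0.0113] [-0.1256, 9.0, 0.2439, 0.0113] [-0.1241, 10.0, 0.244, 0.0129] [-0.1228, 9.0, 0.2434, 0.0114] [-0.1217, 9.0, 0.2425, 0.0113] [-0.1205, 7.0, 0.2406, 0.0101] [-0.1193, 7.0, 0.2404, 0.0084] [-0.117, 6.0, 0.2418, 0.0071] [-0.1159, 6.0, 0.2418, 0.0071] [-0.1141, 6.0, 0.2413, 0.0072] [-0.1111, 6.0, 0.2448, 0.007] [-0.1098, 8.0, 0.2448, 0.0097] [-0.108, 9.0, 0.245, 0.0114] [-0.1069, 10.0, 0.2448, 0.0126] [-0.1053, 10.0, 0.2436, 0.0124] [-0.1036, 10.0, 0.2444, 0.0125] [-0.1022, 10.0, 0.2436, 0.0124] [-0.1002, 9.0, 0.2443, 0.0113] [-0.0989, 9.0, 0.2449, 0.0111] [-0.0974, 9.0, 0.2436, 0.011] [-0.096, 10.0, 0.2445, 0.0128] [-0.0944, 10.0, 0.2451, 0.0128] [-0.093, 9.0, 
[... 10813 characters left out ...]
008] [0.0003, 9.0, 0.2418, 0.0075] [0.0012, 9.0, 0.2414, 0.0075] [0.0022, 9.0, 0.2416, 0.0073] [0.0031, 9.0, 0.2398, 0.007] [0.0041, 9.0, 0.2417, 0.0072] [0.005, 9.0, 0.2408, 0.0062] [0.0059, 9.0, 0.2419, 0.0068] [0.0069, 10.0, 0.2419, 0.0079] [0.0079, 12.0, 0.2429, 0.0095] [0.0089, 14.0, 0.2439, 0.0119] [0.0098, 14.0, 0.2443, 0.0109] [0.0107, 16.0, 0.2448, 0.0128] [0.0116, 16.0, 0.2438, 0.0129] [0.0126, 15.0, 0.2457, 0.0122] [0.0134, 16.0, 0.2452, 0.0124] [0.0144, 16.0, 0.2446, 0.0125] [0.0152, 16.0, 0.2434, 0.0117] [0.0161, 16.0, 0.2435, 0.0114] [0.0171, 15.0, 0.2445, 0.012] [0.0178, 7.0, 0.2433, 0.0116] 
housing [[0.57814259 0.02767694 0.24853675]
 [0.60124318 0.05837929 0.25386223]] 1071
```

Right groove 2 is at y ≈ −0.0365 and the beam axis there at x ≈ 0.588. Pivot y ≈ 0.043. I'll set the height and yaw, then bring the weight in from the front.

>>> drive_tool(
  series=[
    [[1,0.005,0.0025,-0.008,-0.2,-0.3,0.9],[1,0.01,0.002,-0.006,0,0,0],[1,0.01,0,0,0,0,0],[1,0,0,0,0,0,0]],
  ],
)

```text
time: 6.38
tcp_pos: [0.5193, -0.0353, 0.2737]
ee_rot: [0.007, 0.709, -0.008, 0.705]
force: [1.0, 0.4, -4.4]
opening: 0.0074
```

```bash
python3 s.py
```

```text
t 6.38 tcp [ 0.5193 -0.0353  0.2737] F [ 0.97  0.37 -4.42] M [-0.017 -0.395 -0.036] op 0.0074
tool x [-0.005 -0.001 -1.   ] jaw z [ 1.    -0.02  -0.005] yaw -1.16
```

>>> drive_tool(
  series=[
    [[1,0.004,-0.001,0.005,0,-0.3,0],[1,0.015,0,0,0,0,0],[1,0.015,0,0,0,0,0],[1,0.012,0,0,0,0,0],[1,0.008,0,0,0,0,0],[1,0,0,0,0,0,0]],
  ],
)

```text
time: 6.88
tcp_pos: [0.5758, -0.0363, 0.2776]
ee_rot: [0.007, 0.708, -0.007, 0.706]
force: [0.9, 0.3, -5.0]
opening: 0.0074
```

```bash
python3 s.py
```

```text
t 6.88 tcp [ 0.5758 -0.0363  0.2776] F [ 0.93  0.33 -4.97] M [ 0.026 -0.301 -0.048] op 0.0074
tool x [-0.003 -0.001 -1.   ] jaw z [ 1.    -0.02  -0.003] yaw -1.12
```

>>> drive_tool(
  series=[
    [[1,0.01,0,0,0,-0.2,0],[1,0.002,0,0,0,0,0],[1,0,0,0,0,0,0]],
  ],
)

```text
time: 7.13
tcp_pos: [0.5883, -0.0365, 0.2776]
ee_rot: [0.007, 0.707, -0.007, 0.707]
force: [-0.1, 0.6, -4.3]
opening: 0.0069
```

```bash
python3 s.py;  python3 - <<'E'
from h import *
st,im,d=snap('wrist','w4.png')
im2=cv2.resize(cv2.cvtColor(im[130:290,180:340],cv2.COLOR_RGB2BGR),None,fx=3.6,fy=3.6,interpolation=cv2.INTER_CUBIC); cv2.imwrite('pics/w4b.png',im2)
E
```

```text
t 7.13 tcp [ 0.5883 -0.0365  0.2776] F [-0.15  0.63 -4.29] M [0.006 0.027 0.023] op 0.0069
tool x [ 0.    -0.001 -1.   ] jaw z [ 1.   -0.02  0.  ] yaw -1.13
```

View pics/w4b.png

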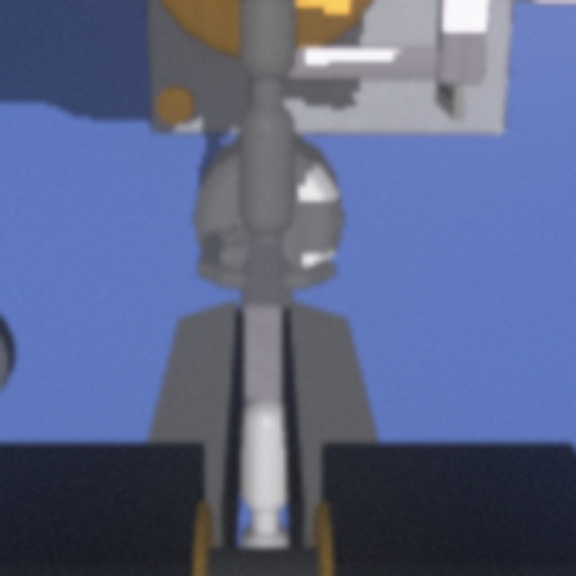

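The beam runs through the bail and lines up with the tab (both near col 265 in the crop). Now lowering to just above contact.

>>> drive_tool(
  series=[
    [[1,0,0,-0.005,0,0,0],[1,0,0,-0.004,0,0,0],[1,0,0,-0.004,0,0,0],[1,0,0,-0.002,0,0,0],[1,0,0,0,0,0,0]],
  ],
)

```text
time: 7.6
tcp_pos: [0.5867, -0.0366, 0.2611]
ee_rot: [0.007, 0.707, -0.007, 0.707]
force: [0.2, 0.8, -3.9]
opening: 0.0074
```

```bash
python3 s.py
```

```text
t 7.6 tcp [ 0.5867 -0.0366  0.2611] F [ 0.23  0.79 -3.94] M [-0.043  0.01   0.033] op 0.0074
tool x [-0.    -0.001 -1.   ] jaw z [ 1.   -0.02 -0.  ] yaw -1.14
```

>>> drive_tool(
  series=[
    [[1,0.001,0,-0.001,0,0,0],[1,0,0,-0.0008,0,0,0],[1,0,0,-0.0007,0,0,0],[1,0,0,-0.0007,0,0,0],[1,0,0,-0.0007,0,0,0],[1,0,0,-0.0007,0,0,0],[1,0,0,0,0,0,0]],
  ],
)

```text
time: 8.18
tcp_pos: [0.5878, -0.0366, 0.2563]
ee_rot: [0.007, 0.707, -0.007, 0.707]
force: [-0.3, 1.3, -3.8]
opening: 0.0074
```

```bash
python3 s.py
```

```text
t 8.18 tcp [ 0.5878 -0.0366  0.2563] F [-0.26  1.33 -3.75] M [ 0.018 -0.02   0.004] op 0.0074
tool x [-0.    -0.001 -1.   ] jaw z [ 1.   -0.02 -0.  ] yaw -1.14
```

Very controllable. I'll continue slowly into contact.

>>> drive_tool(
  series=[
    [[1,0,0,-0.0006,0,0,0],[1,0,0,-0.0006,0,0,0],[1,0,0,-0.0006,0,0,0],[1,0,0,-0.0006,0,0,0],[1,0,0,-0.0006,0,0,0],[1,0,0,-0.0006,0,0,0],[1,0,0,-0.0006,0,0,0],[1,0,0,0,0,0,0]],
  ],
)

```text
time: 8.85
tcp_pos: [0.5881, -0.0368, 0.2524]
ee_rot: [0.007, 0.707, -0.008, 0.707]
force: [-0.5, 0.3, -2.8]
opening: 0.0074
```

```bash
cat > look.py <<'E'
from h import *
import sys
f=sys.argv[1]
# side+scene: beam tilt from points of the beam away from held weight
for n in ['scene','side']:
    st,im,d=snap(n,f+n+'.png'); P,u,v=pts(n,d)
    s=P[:,1]-0.043; e=P[:,0]-0.5888-0.0244*P[:,1]
    for nm,lo,hi in [('L',0.06,0.195),('R',-0.195,-0.06)]:
        k=(s>lo)&(s<hi)&(abs(e)<0.012)&(P[:,2]>0.17)&(P[:,2]<0.30)
        if k.sum()>30:
            p=np.polyfit(s[k],P[k,2],1)
            for _ in range(3):
                r=P[:,2]-np.polyval(p,s); kk=k&(abs(r)<0.010); p=np.polyfit(s[kk],P[kk,2],1)
            print(n,nm,kk.sum(),'tilt',round(p[0],3),'z0',round(p[1],4),'mean tilt',round((P[kk,2]-0.2405).mean()/s[kk].mean(),3))
E
python3 s.py; python3 look.py l1
```

```text
t 8.85 tcp [ 0.5881 -0.0368  0.2524] F [-0.53  0.33 -2.84] M [-0.042  0.118  0.042] op 0.0074
tool x [ 0.001 -0.001 -1.   ] jaw z [ 1.    -0.02   0.001] yaw -1.15
scene L 89 tilt 0.05 z0 0.2408 mean tilt 0.053
scene R 144 tilt 0.069 z0 0.2438 mean tilt 0.043
side L 215 tilt 0.044 z0 0.2381 mean tilt 0.026
side R 136 tilt 0.068 z0 0.2405 mean tilt 0.068
```

Contact made: tilt ≈ 0.045, the force on the tool is falling. Continuing.

>>> drive_tool(
  series=[
    [[1,0,0,-0.0006,0,0,0],[1,0,0,-0.0006,0,0,0],[1,0,0,-0.0006,0,0,0],[1,0,0,-0.0006,0,0,0],[1,0,0,-0.0006,0,0,0],[1,0,0,-0.0006,0,0,0],[1,0,0,0,0,0,0]],
  ],
)

```text
time: 9.53
tcp_pos: [0.5884, -0.037, 0.2491]
ee_rot: [0.007, 0.706, -0.008, 0.708]
force: [-0.6, -0.1, 0.3]
opening: 0.0073
```

```bash
python3 s.py; python3 look.py l2
```

```text
t 9.53 tcp [ 0.5884 -0.037   0.2491] F [-0.64 -0.06  0.31] M [-0.079  0.218  0.02 ] op 0.0073
tool x [ 0.002 -0.001 -1.   ] jaw z [ 1.    -0.02   0.002] yaw -1.16
scene L 96 tilt 0.092 z0 0.2404 mean tilt 0.091
scene R 137 tilt 0.098 z0 0.2416 mean tilt 0.089
side L 210 tilt 0.087 z0 0.238 mean tilt 0.068
side R 134 tilt 0.114 z0 0.2412 mean tilt 0.109
```

>>> drive_tool(
  series=[
    [[1,0,0,0,0,0,0],[1,0,0,0,0,0,0],[1,0,0,0,0,0,0]],
  ],
)

```text
time: 9.88
tcp_pos: [0.5885, -0.037, 0.2494]
ee_rot: [0.007, 0.706, -0.008, 0.708]
force: [-1.7, 0.2, 0.8]
opening: 0.0072
```

>>> drive_tool(
  series=[
    [[1,0,0,0,0,0,0],[1,0,0,0,0,0,0]],
  ],
)

```text
time: 10.05
tcp_pos: [0.5885, -0.037, 0.2495]
ee_rot: [0.007, 0.706, -0.008, 0.708]
force: [-0.8, -0.8, -0.2]
opening: 0.0071
```

>>> drive_tool(
  series=[
    [[1,0,0,0,0,0,0],[1,0,0,0,0,0,0]],
  ],
)

```text
time: 10.22
tcp_pos: [0.5885, -0.0369, 0.2495]
ee_rot: [0.007, 0.706, -0.008, 0.708]
force: [-0.8, -0.9, -0.8]
opening: 0.0072
```

```bash
python3 s.py; python3 look.py l3
```

```text
t 10.22 tcp [ 0.5885 -0.0369  0.2495] F [-0.77 -0.94 -0.84] M [-0.138  0.337  0.028] op 0.0072
tool x [ 0.002 -0.001 -1.   ] jaw z [ 1.    -0.02   0.003] yaw -1.15
scene L 96 tilt 0.086 z0 0.2405 mean tilt 0.086
scene R 148 tilt 0.102 z0 0.2435 mean tilt 0.078
side L 217 tilt 0.083 z0 0.2379 mean tilt 0.062
side R 133 tilt 0.108 z0 0.2402 mean tilt 0.111
```

Fz averages about 0, so the beam carries the weight. Releasing.

>>> drive_tool(
  series=[
    [[0.8,0,0,0,0,0,0],[0.7,0,0,0,0,0,0],[0.6,0,0,0,0,0,0],[0.6,0,0,0,0,0,0]],
  ],
)

```text
time: 10.65
tcp_pos: [0.5889, -0.0367, 0.2496]
ee_rot: [0.007, 0.706, -0.007, 0.708]
force: [0.7, -0.1, 0.3]
opening: 0.0302
```

```bash
python3 s.py; python3 look.py l4;  python3 - <<'E'
from h import *
st,im,d=snap('wrist','w5.png')
im2=cv2.resize(cv2.cvtColor(im[130:290,180:340],cv2.COLOR_RGB2BGR),None,fx=3.6,fy=3.6,interpolation=cv2.INTER_CUBIC); cv2.imwrite('pics/w5b.png',im2)
E
```

```text
t 10.65 tcp [ 0.5889 -0.0367  0.2496] F [ 0.71 -0.13  0.28] M [ 0.027 -0.046  0.015] op 0.0302
tool x [ 0.003 -0.001 -1.   ] jaw z [ 1.    -0.02   0.003] yaw -1.14
scene L 97 tilt 0.086 z0 0.2408 mean tilt 0.089
scene R 145 tilt 0.108 z0 0.2438 mean tilt 0.082
side L 211 tilt 0.088 z0 0.2379 mean tilt 0.068
side R 132 tilt 0.113 z0 0.2406 mean tilt 0.112
```

View pics/w5b.png

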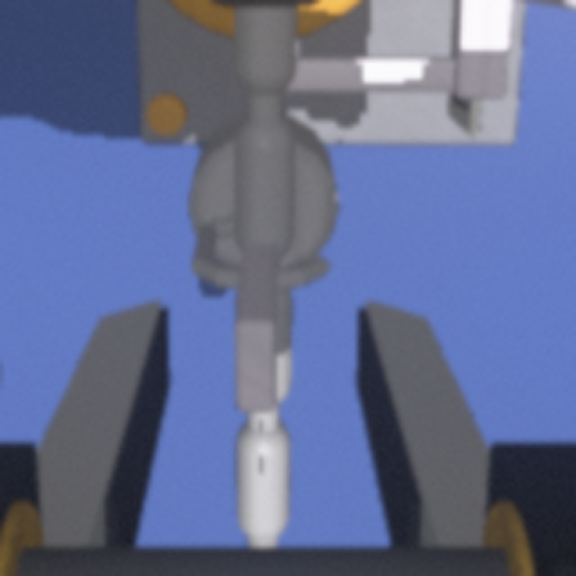

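Released; tilt stayed ≈ 0.09, fingers clear. I'll rise straight up, back off and go to the big weight.

>>> drive_tool(
  series=[
    [[0.6,0,0,0.01,0,0,0],[0.6,0,0,0.025,0,0,0],[0.4,0,0,0.035,0,0,0],[0.2,-0.02,0,0.03,0,0,0],[0,-0.04,0.01,0,0,0,0],[0,-0.035,0.02,0,0,0,0],[0,-0.03,0.028,0,0,0,0],[0,-0.02,0.035,0,0,0,0],[0,-0.01,0.04,0,0,0,0],[0,0,0.041,0,0,0,0],[0,0,0.041,0,0,0,0],[0,0,0,0,0,0,0]],
  ],
)

```text
time: 11.8
tcp_pos: [0.4233, 0.1833, 0.3628]
ee_rot: [0.009, 0.703, -0.009, 0.711]
force: [-0.1, 0.5, 0.1]
opening: 0.0938
```

```bash
python3 s.py
```

```text
t 11.8 tcp [0.4233 0.1833 0.3628] F [-0.13  0.48  0.12] M [-0.028  0.004 -0.054] op 0.0938
tool x [ 0.012 -0.    -1.   ] jaw z [ 1.    -0.026  0.012] yaw -1.51
```

>>> drive_tool(
  series=[
    [[0,0,0.036,-0.02,0,0.6,1.5],[0,0,0.034,-0.02,0,0,0],[0,0,0.034,-0.02,0,0,0],[0,0,0.03,-0.025,0,0,0],[0,0,0,-0.03,0,0,0],[0,0,0,0,0,0,0],[0,0,0,0,0,0,0]],
  ],
)

```text
time: 12.38
tcp_pos: [0.4227, 0.3216, 0.2535]
ee_rot: [0.0, 0.704, 0.003, 0.71]
force: [-0.7, -0.8, 1.3]
opening: 0.0943
```

```bash
python3 s.py; python3 close.py c2 big 0.43 0.325 0.136; python3 look.py l5
```

```text
t 12.38 tcp [0.4227 0.3216 0.2535] F [-0.68 -0.81  1.29] M [-0.031  0.048  0.007] op 0.0943
tool x [ 0.009  0.005 -1.   ] jaw z [1.    0.004 0.009] yaw 0.21
12.3833 [0.42265633 0.32157225 0.25346337] [4.41454727e-04 7.03868306e-01 3.01972384e-03 7.10323936e-01] [-0.68244423 -0.80890662  1.28999851]
zmax 0.13915887410516403
tabtop 129 [0.43215792 0.31672897 0.13610688]
rect ((432.30865478515625, 315.5158386230469), (20.13922882080078, 8.145063400268555), 66.72454833984375)
cyltop 739
0.43254488706588745 0.3154870569705963 0.02805185690522194 0.04298176058880717
riser 35 [0.42264538 0.32069075 0.06088443]
tab side 90 [0.42866469 0.32004914 0.09532406]
scene L 96 tilt 0.091 z0 0.2399 mean tilt 0.087
scene R 147 tilt 0.102 z0 0.2429 mean tilt 0.083
```

View pics/c2.png

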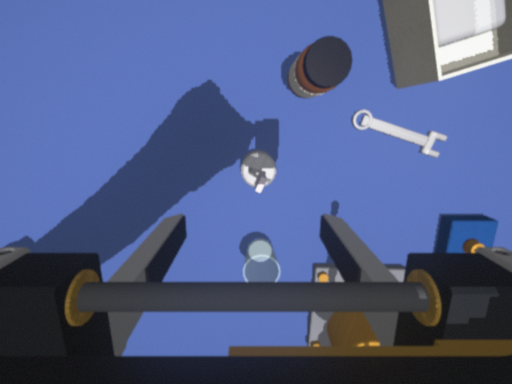

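View pics/l5scene.png

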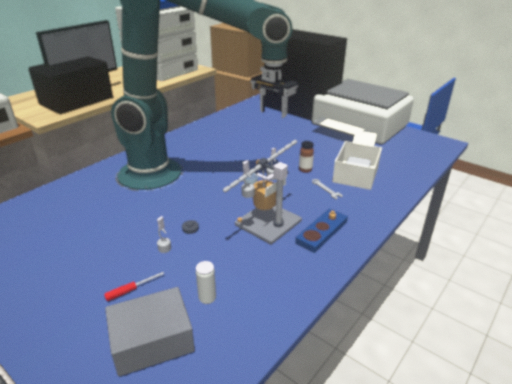

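Big weight: axis (0.4325, 0.3155), yaw ≈ −23°. The small one hangs on the right arm at (247,180) in the scene view. Aligning over the big weight.

>>> drive_tool(
  series=[
    [[0,0.005,-0.003,-0.02,-0.3,0.5,-6],[0,0.005,-0.003,-0.025,0,0,-6],[0,0,0,-0.025,0,0,-6],[0,0,0,-0.01,0,0,-5],[0,0,0,0,0,0,0]],
  ],
)

```text
time: 12.95
tcp_pos: [0.4399, 0.3127, 0.182]
ee_rot: [0.151, 0.685, -0.147, 0.697]
force: [-0.5, -0.2, 0.1]
opening: 0.0939
```

```bash
python3 s.py
```

```text
t 12.95 tcp [0.4399 0.3127 0.182 ] F [-0.53 -0.17  0.07] M [0.012 0.044 0.007] op 0.0939
tool x [ 0.017  0.002 -1.   ] jaw z [ 0.911 -0.412  0.015] yaw -24.34
```

>>> drive_tool(
  series=[
    [[0,-0.007,0.003,0,-0.1,1,1],[0,0,0,-0.012,0,0,0],[0,-0.002,0,-0.015,0,0.2,0],[0,-0.002,0,-0.015,0,0.2,0],[0,0,0,0,0,0,0]],
  ],
)

```text
time: 13.37
tcp_pos: [0.4314, 0.3169, 0.1447]
ee_rot: [0.14, 0.694, -0.136, 0.693]
force: [-0.1, -0.1, -0.4]
opening: 0.094
```

```bash
python3 s.py
```

```text
t 13.37 tcp [0.4314 0.3169 0.1447] F [-0.08 -0.09 -0.4 ] M [-0.07   0.044 -0.016] op 0.094
tool x [-0.001  0.006 -1.   ] jaw z [ 0.924 -0.384 -0.003] yaw -22.55
```

>>> drive_tool(
  series=[
    [[0,0,-0.001,-0.012,-0.3,0,-0.6],[0,-0.001,0,-0.012,0,0.2,0],[0,-0.001,0,-0.012,0,0.2,0],[0,0,0,0,0,0,0]],
  ],
)

```text
time: 13.7
tcp_pos: [0.4306, 0.3165, 0.1081]
ee_rot: [0.141, 0.695, -0.14, 0.691]
force: [-0.5, 0.2, -1.2]
opening: 0.0938
```

```bash
python3 s.py
```

```text
t 13.7 tcp [0.4306 0.3165 0.1081] F [-0.48  0.17 -1.22] M [-0.037  0.076  0.017] op 0.0938
tool x [-0.006  0.003 -1.   ] jaw z [ 0.921 -0.39  -0.006] yaw -22.96
```

>>> drive_tool(
  series=[
    [[0,0.002,-0.001,-0.002,-0.2,-0.35,-0.3],[0,0,0,0,0,0,0],[0.5,0,0,0,0,0,0]],
  ],
)

```text
time: 13.95
tcp_pos: [0.4329, 0.3155, 0.1057]
ee_rot: [0.142, 0.692, -0.143, 0.693]
force: [-0.2, 0.3, -0.2]
opening: 0.0902
```

```bash
python3 s.py
```

```text
t 13.95 tcp [0.4329 0.3155 0.1057] F [-0.22  0.29 -0.17] M [-0.004  0.058 -0.016] op 0.0902
tool x [ 0.001 -0.002 -1.   ] jaw z [ 0.919 -0.395  0.001] yaw -23.25
```

Well placed; closing.

>>> drive_tool(
  series=[
    [[1,0,0,0,0,0,0],[1,0,0,0,0,0,0],[1,0,0,0,0,0,0],[1,0,0,0,0,0,0],[1,0,0,0,0,0,0],[1,0,0,0,0,0,0],[1,0,0,0,0,0,0],[1,0,0,0,0,0,0],[1,0,0,0,0,0,0],[1,0,0,0,0,0,0],[1,0,0,0,0,0,0],[1,0,0,0,0,0,0]],
  ],
)

```text
time: 14.95
tcp_pos: [0.4337, 0.3161, 0.1074]
ee_rot: [0.143, 0.692, -0.142, 0.694]
force: [0.5, 0.4, -0.3]
opening: 0.0103
```

>>> drive_tool(
  series=[
    [[1,0,0,0,0,0,0],[1,0,0,0,0,0,0]],
  ],
)

```text
time: 15.12
tcp_pos: [0.4335, 0.3162, 0.1073]
ee_rot: [0.143, 0.692, -0.142, 0.694]
force: [-0.6, -0.1, 1.1]
opening: 0.007
```

```bash
python3 s.py
```

```text
t 15.12 tcp [0.4335 0.3162 0.1073] F [-0.64 -0.06  1.06] M [0.08  0.275 0.022] op 0.007
tool x [ 0.003 -0.    -1.   ] jaw z [ 0.919 -0.394  0.002] yaw -23.22
```

>>> drive_tool(
  series=[
    [[1,0,0,0.003,0,0,0],[1,0,0,0.01,0,0,0],[1,0,0,0.02,0,0,0],[1,0,0,0.03,0,0,0],[1,0,0,0.035,0,0,0],[1,0,0,0.035,0,0,6],[1,0.01,-0.01,0.035,0,0,6],[1,0.015,-0.03,0.015,0,0,6],[1,0.02,-0.035,0,0,0,4],[1,0.015,-0.035,0,0,0,0],[1,0.01,-0.03,0,0,0,0],[1,0,0,0,0,0,0]],
  ],
)

```text
time: 16.12
tcp_pos: [0.4971, 0.1678, 0.3028]
ee_rot: [-0.006, 0.707, -0.001, 0.707]
force: [1.1, -2.9, -8.4]
opening: 0.0068
```

```bash
python3 s.py
```

```text
t 16.12 tcp [0.4971 0.1678 0.3028] F [ 1.14 -2.9  -8.37] M [-0.778 -0.344 -0.023] op 0.0068
tool x [ 0.    -0.009 -1.   ] jaw z [1.    0.006 0.   ] yaw 0.35
```

>>> drive_tool(
  series=[
    [[1,0.005,-0.0035,-0.007,0.5,0,-1.7],[1,0.005,0,-0.006,0,0,0],[1,0,0,0,0,0,0],[1,0,0,0,0,0,0]],
  ],
)

```text
time: 16.45
tcp_pos: [0.5073, 0.1624, 0.289]
ee_rot: [0.011, 0.708, -0.011, 0.707]
force: [-0.4, 1.6, -7.7]
opening: 0.0068
```

```bash
python3 s.py; cat > prof.py <<'E'
from h import *
import sys
f=sys.argv[1]
st,im,d=snap('wrist',f+'.png')
P,u,v=pts('wrist',d,st); np.savez(f+'.npz',P=P,u=u,v=v)
x0,y0,x1,y1=map(int,sys.argv[2:6])
im2=cv2.resize(cv2.cvtColor(im[y0:y1,x0:x1],cv2.COLOR_RGB2BGR),None,fx=3.5,fy=3.5,interpolation=cv2.INTER_CUBIC); cv2.imwrite('pics/'+f+'b.png',im2)
m=(P[:,2]>0.19)&(P[:,2]<0.29)&(abs(P[:,0]-0.5888-0.0245*P[:,1])<0.011)&(abs(P[:,1]-0.043)>0.022)
Q=P[m]; vv=v[m]; R=[]
for r in np.unique(vv):
    q=Q[vv==r]
    if len(q)>2: R.append((np.median(q[:,1]),np.ptp(q[:,0]),(q[:,0].max()+q[:,0].min())/2,q[:,2].max()))
R=np.array(R); R=R[np.argsort(R[:,0])]
thin=R[:,1]<0.0092
i=0
while i<len(R):
    if thin[i]:
        j=i
        while j+1<len(R) and thin[j+1]: j+=1
        if j-i>=2: print('thin y',round(R[i,0],4),round(R[j,0],4),'mid',round((R[i,0]+R[j,0])/2,4),'x',round(R[i:j+1,2].mean(),4),'z',round(R[i:j+1,3].mean(),4))
        i=j
    i+=1
E
python3 prof.py w6 180 60 400 290
```

```text
t 16.45 tcp [0.5073 0.1624 0.289 ] F [-0.35  1.58 -7.71] M [0.281 0.116 0.029] op 0.0068
tool x [-0.001  0.    -1.   ] jaw z [ 1.    -0.03  -0.001] yaw -1.72
thin y 0.0942 0.1011 mid 0.0977 x 0.5941 z 0.2487
thin y 0.1208 0.1289 mid 0.1249 x 0.5916 z 0.2493
thin y 0.16 0.1674 mid 0.1637 x 0.5924 z 0.2522
thin y 0.1988 0.2061 mid 0.2025 x 0.5935 z 0.255
thin y 0.2299 0.2315 mid 0.2307 x 0.5943 z 0.2569
```

View pics/w6.png

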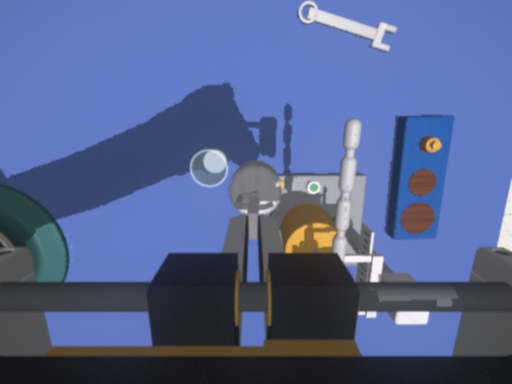

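Left groove 3 reads y ≈ 0.163 (pixel ≈ (346,203)). Bringing the big weight in.

>>> drive_tool(
  series=[
    [[1,0.01,0.001,0,0,0,0.3],[1,0.018,0,0,0,0,0],[1,0.018,0,0,0,0,0],[1,0.015,0,0,0,0,0],[1,0.008,0,0,0,0,0],[1,0,0,0,0,0,0],[1,0,0,0,0,0,0]],
  ],
)

```text
time: 17.08
tcp_pos: [0.5794, 0.169, 0.2885]
ee_rot: [0.005, 0.708, -0.005, 0.706]
force: [0.2, 0.1, -8.1]
opening: 0.006
```

```bash
python3 s.py
```

```text
t 17.08 tcp [0.5794 0.169  0.2885] F [ 0.18  0.14 -8.13] M [0.029 0.052 0.032] op 0.006
tool x [-0.003  0.    -1.   ] jaw z [ 1.    -0.014 -0.003] yaw -0.8
```

>>> drive_tool(
  series=[
    [[1,0.006,-0.005,0,0,-0.2,-0.6],[1,0.006,-0.001,0,0,0,0],[1,0,0,0,0,0,0],[1,0,0,0,0,0,0]],
  ],
)

```text
time: 17.42
tcp_pos: [0.5909, 0.1631, 0.2885]
ee_rot: [0.009, 0.707, -0.008, 0.707]
force: [1.9, -0.1, -8.4]
opening: 0.0061
```

```bash
python3 s.py
```

```text
t 17.42 tcp [0.5909 0.1631 0.2885] F [ 1.95 -0.11 -8.45] M [-0.059 -0.435  0.034] op 0.0061
tool x [-0.  0. -1.] jaw z [ 1.    -0.024 -0.   ] yaw -1.37
```

>>> drive_tool(
  series=[
    [[1,0.0015,0.0005,-0.004,0,0,0],[1,0,0,-0.004,0,0,0],[1,0,0,-0.003,0,0,0],[1,0,0,-0.002,0,0,0],[1,0,0,0,0,0,0]],
  ],
)

```text
time: 17.83
tcp_pos: [0.5919, 0.1638, 0.2743]
ee_rot: [0.008, 0.707, -0.008, 0.707]
force: [1.4, 0.2, -8.6]
opening: 0.0064
```

```bash
python3 s.py; python3 prof.py w7 180 130 340 290
```

```text
t 17.83 tcp [0.5919 0.1638 0.2743] F [ 1.39  0.22 -8.6 ] M [0.058 0.02  0.011] op 0.0064
tool x [-0.  0. -1.] jaw z [ 1.    -0.024 -0.   ] yaw -1.35
thin y 0.0802 0.0921 mid 0.0862 x 0.5906 z 0.2464
thin y 0.1003 0.1278 mid 0.1141 x 0.59 z 0.2493
thin y 0.1998 0.2067 mid 0.2033 x 0.594 z 0.2553
```

View pics/w7b.png

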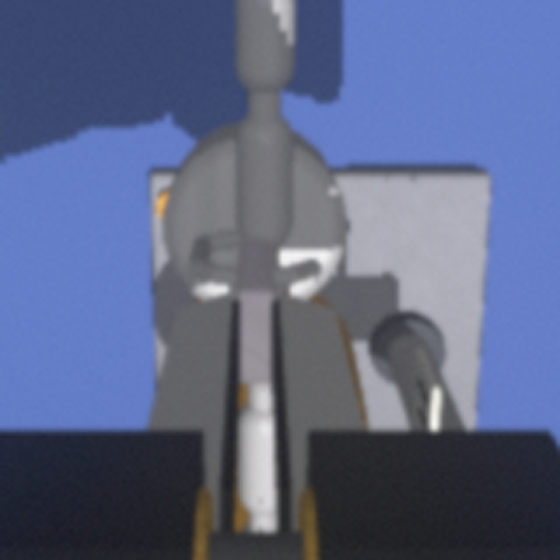

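Beam through the bail, groove under the tab. I'll creep down to contact, then ease on.

>>> drive_tool(
  series=[
    [[1,0.001,0,-0.001,0,0,0],[1,0,0,-0.0008,0,0,0],[1,0,0,-0.0008,0,0,0],[1,0,0,-0.0008,0,0,0],[1,0,0,-0.0008,0,0,0],[1,0,0,-0.0006,0,0,0],[1,0,0,-0.0006,0,0,0],[1,0,0,-0.0006,0,0,0],[1,0,0,-0.0006,0,0,0],[1,0,0,-0.0006,0,0,0],[1,0,0,0,0,0,0]],
  ],
)

```text
time: 18.8
tcp_pos: [0.5934, 0.1639, 0.2673]
ee_rot: [0.009, 0.707, -0.008, 0.707]
force: [-0.1, -0.4, -7.6]
opening: 0.0066
```

```bash
python3 s.py; python3 look.py l6
```

```text
t 18.8 tcp [0.5934 0.1639 0.2673] F [-0.06 -0.39 -7.59] M [ 0.088  0.036 -0.014] op 0.0066
tool x [ 0.001  0.001 -1.   ] jaw z [ 1.    -0.024  0.001] yaw -1.35
scene L 98 tilt 0.06 z0 0.2421 mean tilt 0.073
scene R 148 tilt 0.079 z0 0.2425 mean tilt 0.063
side L 212 tilt 0.067 z0 0.2379 mean tilt 0.047
side R 134 tilt 0.097 z0 0.2416 mean tilt 0.088
```

>>> drive_tool(
  series=[
    [[1,0,0,-0.0007,0,0,0],[1,0,0,-0.0008,0,0,0],[1,0,0,-0.0008,0,0,0],[1,0,0,-0.0008,0,0,0],[1,0,0,-0.0008,0,0,0],[1,0,0,-0.0008,0,0,0],[1,0,0,-0.0008,0,0,0],[1,0,0,-0.0008,0,0,0],[1,0,0,-0.0008,0,0,0],[1,0,0,-0.0008,0,0,0],[1,0,0,-0.0005,0,0,0],[1,0,0,0,0,0,0]],
  ],
)

```text
time: 19.9
tcp_pos: [0.5937, 0.1642, 0.2588]
ee_rot: [0.009, 0.706, -0.008, 0.708]
force: [0.0, -0.3, -5.7]
opening: 0.0066
```

```bash
python3 s.py; python3 look.py l7
```

```text
t 19.9 tcp [0.5937 0.1642 0.2588] F [ 0.02 -0.29 -5.65] M [0.084 0.102 0.032] op 0.0066
tool x [ 0.002  0.001 -1.   ] jaw z [ 1.    -0.023  0.002] yaw -1.34
scene L 94 tilt -0.019 z0 0.2441 mean tilt 0.011
scene R 145 tilt 0.024 z0 0.2438 mean tilt -0.002
side L 220 tilt 0.002 z0 0.2386 mean tilt -0.013
side R 140 tilt 0.024 z0 0.2408 mean tilt 0.022
```

```bash
python3 - <<'E'
import cv2,numpy as np
a=cv2.imread('pics/l7side.png');b=cv2.imread('pics/l7scene.png')
# project pivots
from station import arm
for n,im in [('side',a),('scene',b)]:
    c=arm.calibration(n);f=192/np.tan(np.radians(c['vertical_fov'])/2);E=np.array(c['extrinsics'])
    p=E@np.array([.5925,.163,.24,1]);u,v=int(f*p[0]/p[2]+c['cx']),int(f*p[1]/p[2]+c['cy']);print(n,u,v)
    cv2.imwrite('pics/z7%s.png'%n,cv2.resize(im[v-35:v+45,u-45:u+55],None,fx=7,fy=7,interpolation=cv2.INTER_CUBIC))
E
```

```text
side 214 208
scene 284 150
```

View pics/z7side.png

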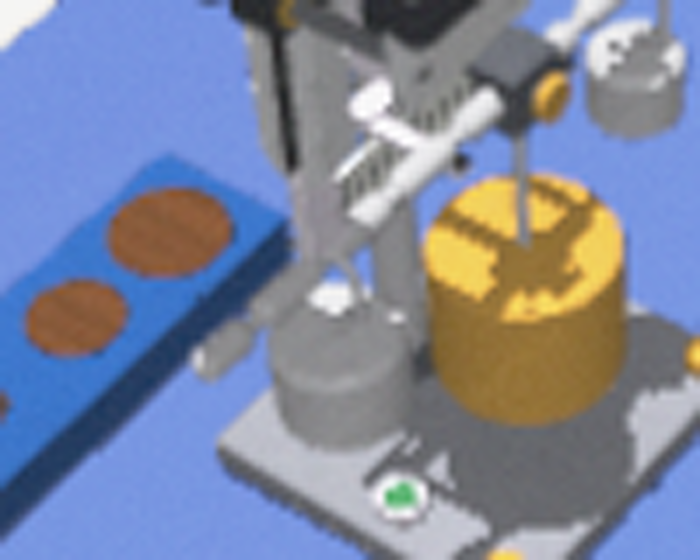

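View pics/z7scene.png

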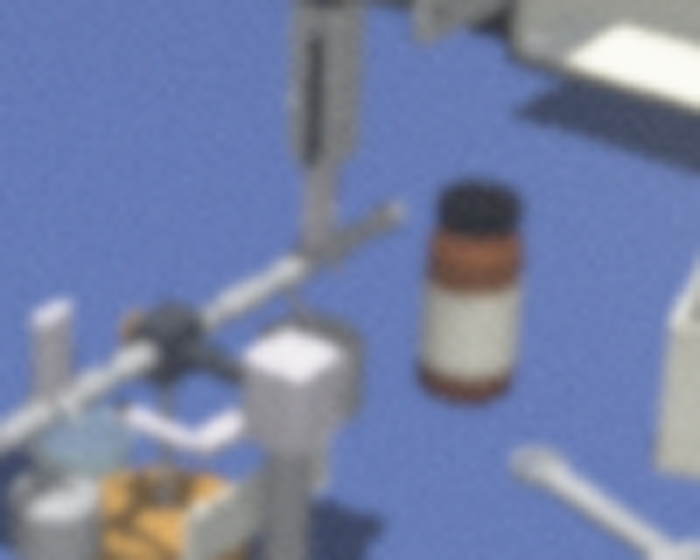

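Tilt is ≈ 0, with the big one about half carried. Before going on I'll check that the first small weight sits down in its groove.

```bash
python3 - <<'E'
from h import *
for n in ['scene','side']:
    st,im,d=snap(n,'l8'+n+'.png'); P,u,v=pts(n,d); np.savez('l8'+n+'.npz',P=P,u=u,v=v)
    k=(abs(P[:,0]-.588)<.02)&(abs(P[:,1]+.037)<.02)&(P[:,2]>.252)&(P[:,2]<.30)
    T=P[k]; print(n,'tab',len(T),np.round(T.mean(0),4),'z99',np.round(np.percentile(T[:,2],[50,95,100]),4),'y rng',np.round(np.percentile(T[:,1],[2,98]),4))
    e=P[:,0]-0.5888-0.0244*P[:,1]
    b=(abs(e)<.012)&(P[:,2]>.225)&(P[:,2]<.25)&(P[:,1]<-.06)&(P[:,1]>-.16)
    B=P[b]; print('beam R end y',np.round(np.sort(B[:,1])[[0,2,5]],4),'z med',np.round(np.median(B[:,2]),4), 'x',B[:,0].mean())
    k=(abs(P[:,0]-.588)<.03)&(abs(P[:,1]+.037)<.03)&(P[:,2]>.14)&(P[:,2]<.225)
    C=P[k]; print('cyl',len(C),np.round(np.percentile(C[:,:],[2,50,98],axis=0),4).tolist())
    mk=np.zeros((384,512),bool); uu,vv=u[k|((abs(P[:,0]-.588)<.02)&(abs(P[:,1]+.037)<.02)&(P[:,2]>.252))],v[k|((abs(P[:,0]-.588)<.02)&(abs(P[:,1]+.037)<.02)&(P[:,2]>.252))]
    cu,cv=int(np.median(uu)),int(np.median(vv)); print(cu,cv)
    cv2.imwrite('pics/z8%s.png'%n,cv2.resize(cv2.cvtColor(im[cv-45:cv+30,cu-40:cu+45],cv2.COLOR_RGB2BGR),None,fx=8,fy=8,interpolation=cv2.INTER_CUBIC))
E
```

```text
scene tab 63 [ 0.5882 -0.0425  0.272 ] z99 [0.2723 0.2868 0.2878] y rng [-0.0514 -0.0315]
beam R end y [-0.1492 -0.1475 -0.1462] z med 0.2403 x 0.5891850817951418
cyl 183 [[0.5734, -0.0624, 0.1616], [0.5956, -0.05, 0.1863], [0.6105, -0.0241, 0.2063]]
246 186
side tab 62 [ 0.584  -0.0325  0.2712] z99 [0.2721 0.2846 0.2859] y rng [-0.0426 -0.0235]
beam R end y [-0.1413 -0.1407 -0.1366] z med 0.2371 x 0.5837338537664687
cyl 214 [[0.5653, -0.0505, 0.1584], [0.58, -0.0262, 0.1865], [0.6036, -0.013, 0.2129]]
260 182
```

View pics/z8side.png

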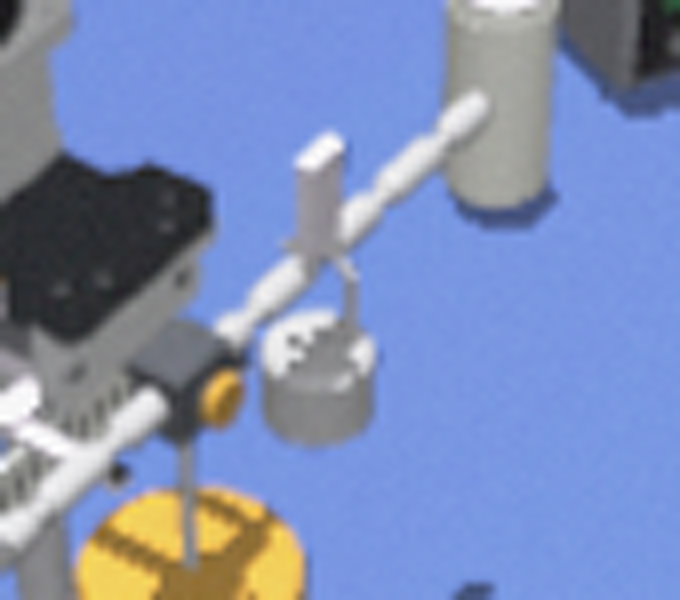

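View pics/z8scene.png

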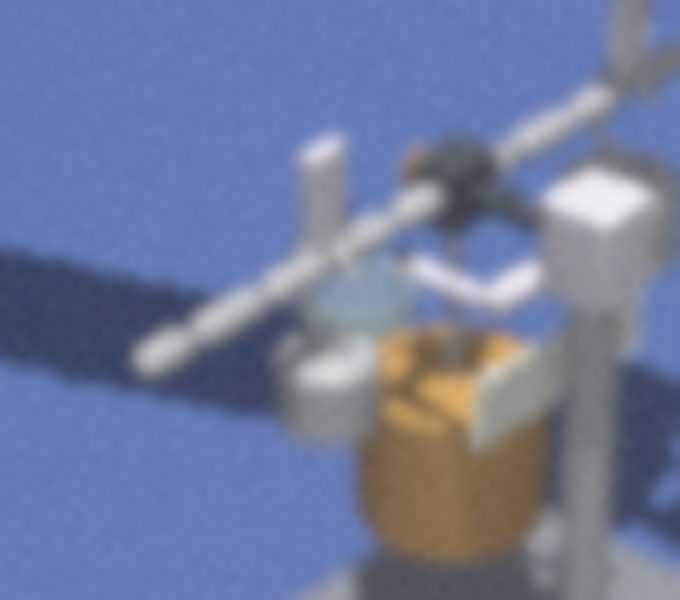

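```bash
python3 - <<'E'
import numpy as np
def cyl(f,x,y,z,r):
    D=np.load(f+'.npz');P=D['P']
    k=(np.hypot(P[:,0]-x,P[:,1]-y)<r)&(abs(P[:,2]-z)<.008)
    Q=P[k]; print(f,k.sum(),'expected',round(z,4),'median',np.round(np.median(Q[:,2]),4),'mean xy',np.round(Q[:,:2].mean(0),4),np.round(np.percentile(Q[:,:2],[1,99],axis=0),4).tolist())
cyl('c1',.4472,-.0229,.034,.021)
cyl('w3',.4953,-.0411,.2925-.0982+.034,.021)
cyl('c2',.4325,.3155,.042,.027)
cyl('w6',.5073,.1614,.289-.1073+.042,.027)
cyl('w7',.5919,.1628,.2743-.1073+.042,.027)
E
```

```text
c1 441 expected 0.034 median 0.0353 mean xy [ 0.4483 -0.0177] [[0.4276, -0.04], [0.4672, -0.0031]]
w3 871 expected 0.2283 median 0.2298 mean xy [ 0.4948 -0.0365] [[0.4759, -0.0539], [0.5113, -0.0211]]
c2 697 expected 0.042 median 0.0434 mean xy [0.4323 0.3199] [[0.4073, 0.2925], [0.4584, 0.341]]
w6 1582 expected 0.2237 median 0.2239 mean xy [0.5086 0.1669] [[0.4826, 0.1391], [0.5325, 0.1872]]
w7 1005 expected 0.209 median 0.2089 mean xy [0.591 0.164] [[0.5657, 0.14], [0.6164, 0.1836]]
```

```bash
python3 - <<'E'
import numpy as np
for f in ['w2','w3']:
    D=np.load(f+'.npz');P=D['P']; 
    m=(P[:,2]>.228)&(P[:,2]<.25)&(P[:,1]<.015)&(P[:,1]>-.105)
    e=P[:,0]-0.5888-0.0244*P[:,1]
    g=np.min(np.abs(P[:,1][:,None]-np.array([.0035,-.0361,-.0757])),axis=1)
    for nm,k in [('shoulder',m&(g>.009)),('groove',m&(g<.003))]:
        print(f,nm,[(c,int((k&(abs(e-c)<.0012)).sum()),round(float(np.median(P[k&(abs(e-c)<.0012),2])),4)) for c in (-.004,-.002,0,.002,.004)])
E
```

```text
w2 shoulder [(-0.004, 92, 0.2419), (-0.002, 85, 0.2431), (0, 83, 0.2436), (0.002, 80, 0.2435), (0.004, 76, 0.2427)]
w2 groove [(-0.004, 8, 0.2383), (-0.002, 22, 0.2398), (0, 25, 0.2407), (0.002, 20, 0.2403), (0.004, 11, 0.2393)]
w3 shoulder [(-0.004, 201, 0.2419), (-0.002, 181, 0.2431), (0, 162, 0.2435), (0.002, 151, 0.2433), (0.004, 118, 0.2426)]
w3 groove [(-0.004, 31, 0.2379), (-0.002, 54, 0.2396), (0, 43, 0.2406), (0.002, 33, 0.2399), (0.004, 14, 0.2389)]
```

Ridge height agrees with the kinematics if both crowns are down in their grooves. Continuing to ease the big weight.

>>> drive_tool(
  series=[
    [[1,0,0,-0.0008,0,0,0],[1,0,0,-0.0009,0,0,0],[1,0,0,-0.0009,0,0,0],[1,0,0,-0.0009,0,0,0],[1,0,0,-0.0009,0,0,0],[1,0,0,-0.0009,0,0,0],[1,0,0,-0.0009,0,0,0],[1,0,0,-0.0009,0,0,0],[1,0,0,-0.0009,0,0,0],[1,0,0,-0.0009,0,0,0],[1,0,0,-0.0006,0,0,0],[1,0,0,0,0,0,0]],
  ],
)

```text
time: 21.1
tcp_pos: [0.5941, 0.1651, 0.2495]
ee_rot: [0.009, 0.706, -0.007, 0.709]
force: [-1.4, 1.3, -2.8]
opening: 0.0061
```

```bash
python3 s.py; python3 look.py l9
```

```text
t 21.1 tcp [0.5941 0.1651 0.2495] F [-1.44  1.29 -2.78] M [ 0.307  0.198 -0.009] op 0.0061
tool x [ 0.004  0.003 -1.   ] jaw z [ 1.    -0.023  0.004] yaw -1.3
scene L 63 tilt -0.274 z0 0.2725 mean tilt -0.043
scene R 139 tilt -0.062 z0 0.2421 mean tilt -0.074
side L 217 tilt -0.079 z0 0.2391 mean tilt -0.09
side R 144 tilt -0.05 z0 0.2409 mean tilt -0.054
```

>>> drive_tool(
  series=[
    [[1,0,-0.0003,-0.0008,0,0.1,0],[1,0,-0.0003,-0.0009,0,0,0],[1,0,-0.0003,-0.0009,0,0.1,0],[1,0,-0.0003,-0.0009,0,0,0],[1,0,-0.0003,-0.0009,0,0,0],[1,0,-0.0002,-0.0008,0,0,0],[1,0,0,-0.0008,0,0,0],[1,0,0,-0.0007,0,0,0],[1,0,0,-0.0006,0,0,0],[1,0,0,0,0,0,0]],
  ],
)

```text
time: 22.03
tcp_pos: [0.5945, 0.1642, 0.2423]
ee_rot: [0.009, 0.706, -0.006, 0.708]
force: [-1.2, 2.1, -0.7]
opening: 0.0063
```

```bash
python3 s.py; python3 look.py l10
```

```text
t 22.03 tcp [0.5945 0.1642 0.2423] F [-1.22  2.06 -0.72] M [ 0.517  0.26  -0.024] op 0.0063
tool x [ 0.002  0.004 -1.   ] jaw z [ 1.    -0.022  0.002] yaw -1.27
scene L 51 tilt -0.483 z0 0.2973 mean tilt -0.073
scene R 135 tilt -0.106 z0 0.2448 mean tilt -0.139
side L 214 tilt -0.144 z0 0.2392 mean tilt -0.154
side R 153 tilt -0.119 z0 0.2406 mean tilt -0.119
```

>>> drive_tool(
  series=[
    [[1,0,0.0004,-0.0008,0,0,0],[1,0,0.0003,-0.0008,0,0,0],[1,0,0.0002,-0.0007,0,0,0],[1,0,0,-0.0007,0,0,0],[1,0,0,0,0,0,0],[1,0,0,0,0,0,0]],
  ],
)

```text
time: 22.63
tcp_pos: [0.5947, 0.1649, 0.2395]
ee_rot: [0.009, 0.706, -0.007, 0.708]
force: [-1.4, 1.5, 0.4]
opening: 0.0065
```

>>> drive_tool(
  series=[
    [[1,0,0,0,0,0,0]],
  ],
)

```text
time: 22.72
tcp_pos: [0.5947, 0.1649, 0.2395]
ee_rot: [0.009, 0.706, -0.007, 0.708]
force: [-1.9, 0.3, -0.6]
opening: 0.0061
```

>>> drive_tool(
  series=[
    [[1,0,0,0,0,0,0]],
  ],
)

```text
time: 22.8
tcp_pos: [0.5947, 0.1648, 0.2396]
ee_rot: [0.009, 0.706, -0.007, 0.708]
force: [-1.0, 0.7, 0.4]
opening: 0.0063
```

>>> drive_tool(
  series=[
    [[1,0,0,0,0,0,0]],
  ],
)

```text
time: 22.88
tcp_pos: [0.5948, 0.1648, 0.2396]
ee_rot: [0.009, 0.706, -0.007, 0.708]
force: [-1.4, 2.5, 0.3]
opening: 0.0063
```

```bash
python3 s.py; python3 look.py l11
```

```text
t 22.88 tcp [0.5948 0.1648 0.2396] F [-1.36  2.52  0.29] M [ 0.378  0.231 -0.026] op 0.0063
tool x [ 0.003  0.004 -1.   ] jaw z [ 1.    -0.023  0.003] yaw -1.29
scene L 47 tilt -0.561 z0 0.3067 mean tilt -0.083
scene R 138 tilt -0.134 z0 0.2438 mean tilt -0.16
side L 214 tilt -0.162 z0 0.2385 mean tilt -0.177
side R 153 tilt -0.149 z0 0.2401 mean tilt -0.146
```

Tilt ≈ −0.16, Fz ≈ 0. Releasing the big weight.

>>> drive_tool(
  series=[
    [[0.8,0,0,0,0,0,0],[0.7,0,0,0,0,0,0],[0.6,0,0,0,0,0,0],[0.6,0,0,0,0,0,0],[0.6,0,0,0,0,0,0]],
  ],
)

```text
time: 23.4
tcp_pos: [0.5953, 0.1639, 0.2397]
ee_rot: [0.009, 0.706, -0.007, 0.708]
force: [-0.2, 0.3, 0.3]
opening: 0.0355
```

```bash
python3 s.py; python3 look.py l12; python3 prof.py w8 180 130 340 290
```

```text
t 23.4 tcp [0.5953 0.1639 0.2397] F [-0.16  0.28  0.31] M [-0.007 -0.036  0.005] op 0.0355
tool x [ 0.004  0.003 -1.   ] jaw z [ 1.    -0.023  0.004] yaw -1.34
scene L 80 tilt -0.161 z0 0.2421 mean tilt -0.147
scene R 139 tilt -0.136 z0 0.2429 mean tilt -0.155
side L 220 tilt -0.155 z0 0.2387 mean tilt -0.17
side R 149 tilt -0.137 z0 0.2405 mean tilt -0.136
thin y 0.1196 0.1277 mid 0.1237 x 0.5921 z 0.2292
thin y 0.1979 0.2054 mid 0.2016 x 0.5941 z 0.2171
thin y 0.2293 0.2308 mid 0.23 x 0.5948 z 0.212
```

View pics/w8b.png

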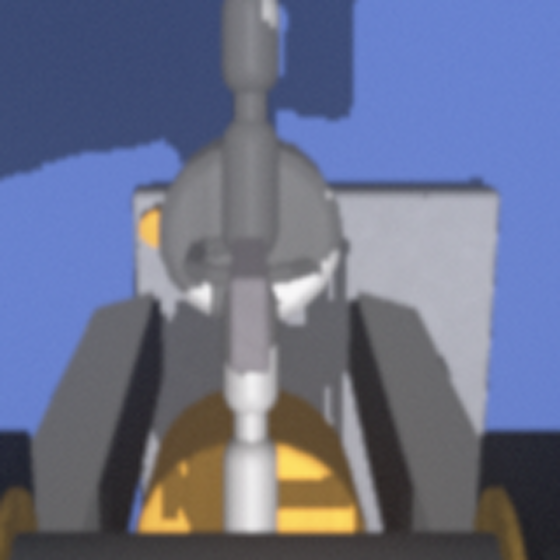

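Released, beam steady at ≈ −0.15. I'll rise and go across, checking the hung weights on the way.

>>> drive_tool(
  series=[
    [[0.6,0,0,0.012,0,0,0],[0.6,0,0,0.025,0,0,0],[0.4,0,0,0.035,0,0,0],[0.2,0,0,0.035,0,0,0],[0,-0.02,-0.01,0.025,0,0,0],[0,-0.03,-0.025,0,0,0,0],[0,-0.02,-0.035,0,0,0,0],[0,-0.01,-0.035,0,0,0,0],[0,0,0,0,0,0,0],[0,0,0,0,0,0,0]],
  ],
)

```text
time: 24.38
tcp_pos: [0.5091, 0.056, 0.3855]
ee_rot: [0.009, 0.704, -0.006, 0.71]
force: [-0.1, 1.0, 0.7]
opening: 0.0872
```

```bash
python3 s.py; python3 prof.py w9 160 0 400 290; python3 look.py l13; python3 - <<'E'
import numpy as np
D=np.load('w9.npz');P=D['P']
e=P[:,0]-0.5888-0.0244*P[:,1]
k=(abs(e)<.02)&(P[:,2]>.255)&(P[:,2]<.31)
for lo,hi in((-.08,0),(.12,.21)):
    q=P[k&(P[:,1]>lo)&(P[:,1]<hi)]
    if len(q): print(len(q),np.round(q.mean(0),4),np.round(np.percentile(q,[2,98],axis=0),4).tolist())
E
```

```text
t 24.38 tcp [0.5091 0.056  0.3855] F [-0.14  1.04  0.72] M [-0.018  0.049  0.025] op 0.0872
tool x [ 0.007  0.004 -1.   ] jaw z [ 1.    -0.02   0.007] yaw -1.16
thin y -0.0788 -0.0709 mid -0.0748 x 0.5872 z 0.2598
thin y -0.0589 -0.0519 mid -0.0554 x 0.5848 z 0.2785
thin y -0.0508 -0.0443 mid -0.0475 x 0.583 z 0.2866
thin y -0.0413 -0.0388 mid -0.04 x 0.5831 z 0.2804
thin y -0.0365 -0.034 mid -0.0352 x 0.5835 z 0.2828
thin y -0.001 0.0097 mid 0.0043 x 0.5884 z 0.2479
thin y 0.1181 0.1256 mid 0.1219 x 0.5913 z 0.2294
thin y 0.154 0.1552 mid 0.1546 x 0.5914 z 0.2516
thin y 0.1953 0.204 mid 0.1996 x 0.5936 z 0.2176
scene L 84 tilt -0.166 z0 0.2427 mean tilt -0.147
scene R 134 tilt -0.14 z0 0.2421 mean tilt -0.152
side L 223 tilt -0.149 z0 0.2377 mean tilt -0.171
side R 145 tilt -0.129 z0 0.2413 mean tilt -0.136
397 [ 0.585  -0.0437  0.2745] [[0.5811, -0.0789, 0.2554], [0.5912, -0.0209, 0.3006]]
200 [0.5917 0.1652 0.2663] [[0.5886, 0.1551, 0.256], [0.5966, 0.176, 0.2703]]
```

View pics/w9.png

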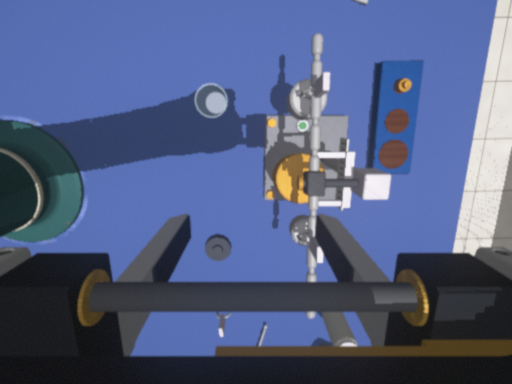

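```bash
python3 - <<'E'
import numpy as np
D=np.load('w9.npz');P=D['P'];u,v=D['u'],D['v']
e=P[:,0]-0.5893-0.0244*P[:,1]
# ridge line: max over central strip, away from grooves/tabs
rows=[]
for y0 in np.arange(-.14,.23,.004):
    s=y0-.043
    if abs(s)<.025 or min(abs(abs(s)-g) for g in(.04,.08,.12,.16))<.009: continue
    k=(abs(P[:,1]-y0)<.002)&(abs(e)<.0015)&(abs(P[:,2]-(.2435-.152*s))<.006)
    if k.sum()>4: rows.append((s,np.median(P[k,2])))
rows=np.array(rows); p=np.polyfit(rows[:,0],rows[:,1],1); r=rows[:,1]-np.polyval(p,rows[:,0]); print('ridge',p,len(rows),r.std())
for nm,lo,hi,zt in(('small',-.075,-.01,.2974),('big',.14,.19,.2664)):
    k=(abs(e)<.03)&(P[:,1]>lo)&(P[:,1]<hi)&(P[:,2]>zt-.004)&(P[:,2]<zt+.01)
    q=P[k]; print(nm,len(q),'z pct',np.round(np.percentile(q[:,2],[10,50,70,90]),4),'xy',np.round(q.mean(0),4),'y',np.round(np.percentile(q[:,1],[3,97]),4),'ridge at',np.round(np.polyval(p,q[:,1].mean()-.043),4))
E
```

```text
ridge [-0.15575004  0.24342215] 35 0.0004543831037465917
small 108 z pct [0.2957 0.2991 0.2998 0.3005] xy [ 0.5853 -0.0299  0.2987] y [-0.0382 -0.0205] ridge at 0.2548
big 163 z pct [0.2658 0.2683 0.269  0.2697] xy [0.5921 0.1658 0.268 ] y [0.1564 0.1753] ridge at 0.2243
```

Height above the ridge (≈ 43.7 mm) fits both crowns being down in their grooves, and the tabs lean with the beam. Tilt is −0.156. Now to the second small weight.

>>> drive_tool(
  series=[
    [[0,-0.025,-0.03,0,0,0.3,1.1],[0,-0.022,-0.034,0,0,0,0],[0,-0.015,-0.037,0,0,0,0],[0,-0.005,-0.04,0,0,0,0],[0,0,-0.041,0,0,0,0],[0,0,-0.041,0,0,0,0],[0,0,-0.034,-0.02,0,0,0],[0,0,-0.034,-0.02,0,0,0],[0,0,-0.03,-0.025,0,0,0],[0,0,-0.01,-0.035,0,0,0],[0,0,0,-0.03,0,0,0],[0,0,0,0,0,0,0]],
  ],
)

```text
time: 25.53
tcp_pos: [0.4425, -0.2782, 0.248]
ee_rot: [-0.008, 0.709, 0.01, 0.706]
force: [0.4, 1.2, -0.2]
opening: 0.0941
```

>>> drive_tool(
  series=[
    [[0,0,0,0,0,0,0]],
  ],
)

```text
time: 25.62
tcp_pos: [0.4429, -0.2777, 0.2478]
ee_rot: [-0.008, 0.709, 0.01, 0.705]
force: [0.2, 0.7, 1.5]
opening: 0.0942
```

```bash
python3 s.py; python3 close.py c3 small_a 0.443 -0.28 0.128
```

```text
t 25.62 tcp [ 0.4429 -0.2777  0.2478] F [0.2  0.71 1.49] M [-0.015 -0.031 -0.048] op 0.0942
tool x [-0.006  0.004 -1.   ] jaw z [ 1.     0.025 -0.006] yaw 1.44
25.6167 [ 0.44289942 -0.27767792  0.24781249] [-0.00754953  0.70923127  0.01026111  0.70486078] [0.20237282 0.71154267 1.4878451 ]
zmax 0.1313806093692007
tabtop 116 [ 0.4381906  -0.28779739  0.12853718]
rect ((438.1846008300781, -288.9225769042969), (7.9318084716796875, 19.890256881713867), 6.773960113525391)
cyltop 422
0.43802136182785034 -0.2891377806663513 0.021899942308664322 0.034757445180629835
riser 31 [ 0.42655759 -0.28874653  0.05590822]
tab side 81 [ 0.43886519 -0.28717498  0.08567073]
```

View pics/c3.png

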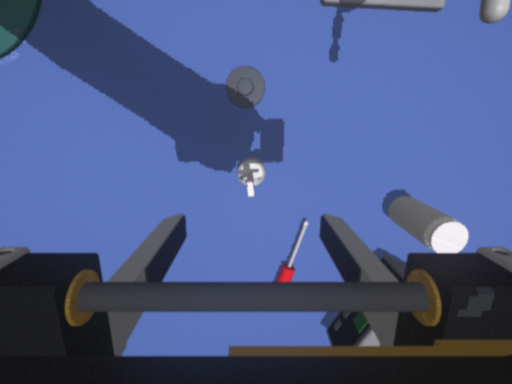

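>>> drive_tool(
  series=[
    [[0,-0.003,-0.006,-0.015,-0.2,-0.3,5.3],[0,-0.002,-0.005,-0.025,0,0,0],[0,0,0,-0.025,0,0,0],[0,0,0,-0.01,0,0,0],[0,0,0,0,0,0,0]],
  ],
)

```text
time: 26.08
tcp_pos: [0.4453, -0.2868, 0.1806]
ee_rot: [-0.048, 0.702, 0.044, 0.709]
force: [-0.1, -0.0, 0.4]
opening: 0.0939
```

```bash
python3 s.py
```

```text
t 26.08 tcp [ 0.4453 -0.2868  0.1806] F [-0.13 -0.03  0.37] M [0.035 0.029 0.025] op 0.0939
tool x [ 0.011 -0.005 -1.   ] jaw z [0.991 0.13  0.01 ] yaw 7.49
```

>>> drive_tool(
  series=[
    [[0,-0.007,-0.002,0,0.3,0.7,-0.5],[0,0,0,-0.012,0,0,0],[0,-0.002,0,-0.015,0,0.2,0],[0,-0.002,0,-0.015,0,0.2,0],[0,0,0,0,0,0,0]],
  ],
)

```text
time: 26.5
tcp_pos: [0.4378, -0.2894, 0.1434]
ee_rot: [-0.044, 0.706, 0.043, 0.705]
force: [0.2, 0.3, -0.9]
opening: 0.0937
```

```bash
python3 s.py
```

```text
t 26.5 tcp [ 0.4378 -0.2894  0.1434] F [ 0.18  0.34 -0.9 ] M [-0.027  0.007  0.007] op 0.0937
tool x [-0.002 -0.003 -1.   ] jaw z [ 0.992  0.123 -0.002] yaw 7.05
```

>>> drive_tool(
  series=[
    [[0,0,0,-0.013,0.2,0,-0.2],[0,-0.001,0,-0.015,0,0.1,0],[0,-0.001,0,-0.014,0,0.1,0],[0,0,0,0,0,0,0]],
  ],
)

```text
time: 26.83
tcp_pos: [0.4385, -0.2904, 0.1043]
ee_rot: [-0.043, 0.706, 0.042, 0.706]
force: [-0.1, 0.5, 0.1]
opening: 0.0941
```

```bash
python3 s.py
```

```text
t 26.83 tcp [ 0.4385 -0.2904  0.1043] F [-0.07  0.51  0.14] M [-0.009  0.001  0.036] op 0.0941
tool x [ 0.    -0.001 -1.   ] jaw z [ 0.993  0.119 -0.   ] yaw 6.83
```

>>> drive_tool(
  series=[
    [[0,0,0.0012,-0.006,0,0,0],[0.5,0,0,0,0,0,0],[1,0,0,0,0,0,0],[1,0,0,0,0,0,0],[1,0,0,0,0,0,0],[1,0,0,0,0,0,0],[1,0,0,0,0,0,0],[1,0,0,0,0,0,0],[1,0,0,0,0,0,0],[1,0,0,0,0,0,0],[1,0,0,0,0,0,0],[1,0,0,0,0,0,0]],
  ],
)

```text
time: 27.83
tcp_pos: [0.4414, -0.2903, 0.1034]
ee_rot: [-0.044, 0.704, 0.041, 0.708]
force: [-0.0, -0.6, 0.2]
opening: 0.024
```

>>> drive_tool(
  series=[
    [[1,0,0,0,0,0,0],[1,0,0,0,0,0,0],[1,0,0,0,0,0,0]],
  ],
)

```text
time: 28.08
tcp_pos: [0.4413, -0.2903, 0.1033]
ee_rot: [-0.044, 0.704, 0.041, 0.708]
force: [-0.0, -0.3, 0.3]
opening: 0.0041
```

```bash
python3 s.py
```

```text
t 28.08 tcp [ 0.4413 -0.2903  0.1033] F [-0.02 -0.29  0.28] M [ 0.03   0.004 -0.028] op 0.0041
tool x [ 0.006 -0.004 -1.   ] jaw z [0.993 0.119 0.005] yaw 6.83
```

>>> drive_tool(
  series=[
    [[1,0,0,0,0,0,0],[1,0,0,0,0,0,0]],
  ],
)

```text
time: 28.25
tcp_pos: [0.4413, -0.2903, 0.1032]
ee_rot: [-0.044, 0.704, 0.041, 0.708]
force: [0.3, -1.5, 0.7]
opening: 0.0006
```

```bash
python3 s.py; python3 prof.py w10 180 130 340 290 | head -1
```

```text
t 28.25 tcp [ 0.4413 -0.2903  0.1032] F [ 0.3  -1.46  0.67] M [-0.019 -0.001  0.037] op 0.0006
tool x [ 0.006 -0.004 -1.   ] jaw z [0.993 0.119 0.005] yaw 6.84Traceback (most recent call last):
  File "prof.py", line 13, in <module>
    R=np.array(R); R=R[np.argsort(R[:,0])]
                                  ~^^^^^
IndexError: too many indices for array: array is 1-dimensional, but 2 were indexed
```

View pics/w10b.png

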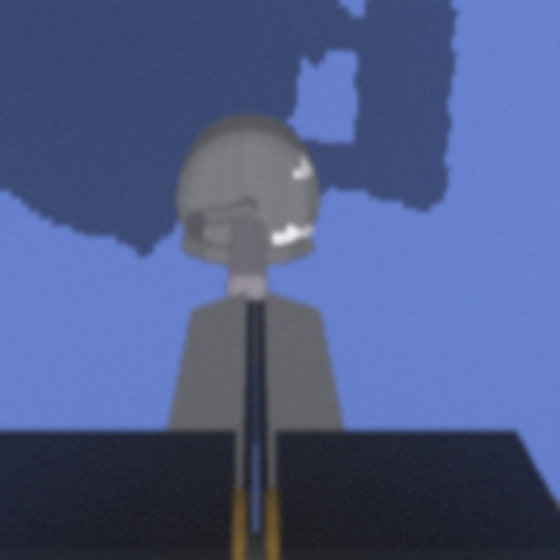

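```bash
python3 - <<'E'
import numpy as np,cv2
for f in ['c3','w10']:
    D=np.load(f+'.npz');P=D['P']
    for y in [-.275]:
        k=(np.hypot(P[:,0]-.44,P[:,1]+.275)<.05)
        Q=P[k]; b=Q[abs(Q[:,2]-.0347)<.005]; print(f,'cyl',len(b),cv2.minEnclosingCircle(b[:,:2].astype(np.float32)))
        t=Q[abs(Q[:,2]-.128)<.012]; print('tab',len(t),np.round(t.mean(0),4),cv2.minAreaRect(t[:,:2].astype(np.float32)*1000))
E
python3 - <<'E'
import sys; sys.path.insert(0,'.')
from h import *
st,im,d=snap('side','s10.png')
cv2.imwrite('pics/s10b.png',cv2.resize(cv2.cvtColor(im[120:240,270:400],cv2.COLOR_RGB2BGR),None,fx=5,fy=5,interpolation=cv2.INTER_CUBIC))
E
```

```text
c3 cyl 416 ((0.43802136182785034, -0.2891377806663513), 0.021899942308664322)
tab 116 [ 0.4382 -0.2878  0.1285] ((438.1846008300781, -288.9225769042969), (7.9318084716796875, 19.890256881713867), 6.773960113525391)
w10 cyl 935 ((0.438324511051178, -0.28820279240608215), 0.021720031276345253)
tab 236 [ 0.4382 -0.2808  0.1308] ((438.8411560058594, -280.918701171875), (23.58131980895996, 4.94946813583374), 0.5671928524971008)
```

```bash
ls -t pics /tmp/pics 2>/dev/null| head -5
```

```text
pics:
s10b.png
s10.png
w10b.png
w10.png
```

View pics/s10b.png

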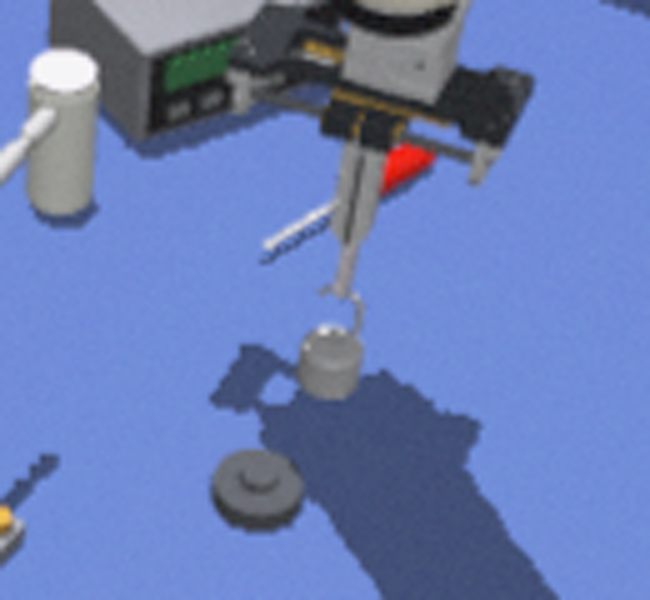

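```bash
python3 - <<'E'
import numpy as np
D=np.load('w10.npz');P,u,v=D['P'],D['u'],D['v']
for col in (240,251,262):
    for r in range(190,256,4):
        k=(u==col)&(v==r)
        if k.any(): print(col,r,np.round(P[k][0],3))
E
```

```text
240 190 [ 0.428 -0.288  0.049]
240 194 [ 0.428 -0.292  0.052]
240 198 [ 0.429 -0.301  0.035]
240 202 [ 0.429 -0.289  0.085]
240 206 [ 0.43  -0.321  0.002]
240 210 [ 0.43  -0.326  0.002]
240 214 [ 0.431 -0.331  0.002]
240 218 [ 0.431 -0.282  0.14 ]
240 222 [ 0.431 -0.282  0.147]
240 226 [ 0.431 -0.282  0.153]
240 230 [ 0.432 -0.282  0.16 ]
240 234 [ 0.432 -0.282  0.166]
240 238 [ 0.432 -0.282  0.172]
240 242 [ 0.432 -0.282  0.175]
240 246 [ 0.433 -0.282  0.18 ]
240 250 [ 0.433 -0.281  0.186]
240 254 [ 0.432 -0.258  0.234]
251 190 [ 0.439 -0.288  0.045]
251 194 [ 0.438 -0.279  0.092]
251 198 [ 0.438 -0.279  0.104]
251 202 [ 0.438 -0.279  0.112]
251 206 [ 0.438 -0.279  0.123]
251 210 [ 0.438 -0.28   0.129]
251 214 [ 0.438 -0.283  0.129]
251 218 [ 0.438 -0.283  0.135]
251 222 [ 0.438 -0.283  0.143]
251 226 [ 0.438 -0.283  0.15 ]
251 230 [ 0.438 -0.283  0.156]
251 234 [ 0.438 -0.283  0.162]
251 238 [ 0.438 -0.283  0.168]
251 242 [ 0.438 -0.283  0.173]
251 246 [ 0.438 -0.283  0.178]
251 250 [ 0.438 -0.282  0.183]
251 254 [ 0.438 -0.283  0.186]
262 190 [ 0.451 -0.289  0.035]
262 194 [ 0.451 -0.293  0.036]
262 198 [ 0.452 -0.298  0.036]
262 202 [ 0.448 -0.287  0.086]
262 206 [ 0.455 -0.317  0.003]
262 210 [ 0.456 -0.322  0.003]
262 214 [ 0.457 -0.327  0.003]
262 218 [ 0.445 -0.281  0.14 ]
262 222 [ 0.445 -0.281  0.146]
262 226 [ 0.445 -0.281  0.154]
262 230 [ 0.445 -0.28   0.16 ]
262 234 [ 0.444 -0.28   0.166]
262 238 [ 0.444 -0.281  0.171]
262 242 [ 0.444 -0.281  0.176]
262 246 [ 0.444 -0.281  0.181]
262 250 [ 0.444 -0.28   0.185]
262 254 [ 0.439 -0.257  0.234]
```

```bash
python3 - <<'E'
import numpy as np
for f,cols,tz in (('w7',(236,270),.2743),('w6',(232,236,272),.289),('w3',(240,242,268),.2925),('c3',(170,180,330,340),.2478),('w8',(215,220,290,295),.2397)):
    D=np.load(f+'.npz');P,u,v=D['P'],D['u'],D['v']
    for col in cols:
        k=(u==col)&(P[:,2]>tz-.03)&(P[:,2]<tz+.12)
        q=P[k][np.argsort(v[k])]
        if len(q): print(f,tz,col,np.round(q[:12:3]-[0,0,tz],3).tolist())
E
python3 - <<'E'
from station import arm
import numpy as np
st=arm.observe(); print(np.round(st['joints'],3), st['tcp_pos'])
E
```

```text
w7 0.2743 236 [[0.576, 0.163, -0.03], [0.576, 0.163, -0.022], [0.577, 0.161, -0.019], [0.58, 0.173, 0.037]]
w7 0.2743 270 [[0.606, 0.162, -0.024], [0.606, 0.16, -0.022], [0.603, 0.172, 0.036], [0.602, 0.172, 0.042]]
w6 0.289 232 [[0.493, 0.172, 0.037], [0.494, 0.172, 0.042], [0.494, 0.172, 0.047], [0.494, 0.172, 0.053]]
w6 0.289 236 [[0.491, 0.163, -0.029], [0.492, 0.163, -0.022], [0.496, 0.172, 0.033], [0.496, 0.171, 0.038]]
w6 0.289 272 [[0.523, 0.162, -0.022], [0.523, 0.16, -0.021], [0.519, 0.171, 0.038], [0.519, 0.171, 0.043]]
w3 0.2925 240 [[0.484, -0.039, -0.015], [0.484, -0.041, -0.013], [0.484, -0.044, -0.014], [0.487, -0.032, 0.035]]
w3 0.2925 242 [[0.485, -0.039, -0.014], [0.485, -0.042, -0.012], [0.488, -0.032, 0.029], [0.488, -0.032, 0.035]]
w3 0.2925 268 [[0.508, -0.04, -0.022], [0.508, -0.042, -0.019], [0.505, -0.033, 0.033], [0.505, -0.033, 0.038]]
c3 0.2478 170 [[0.387, -0.27, 0.035], [0.389, -0.27, 0.041], [0.39, -0.27, 0.046], [0.391, -0.271, 0.05]]
c3 0.2478 180 [[0.392, -0.27, 0.029], [0.394, -0.27, 0.036], [0.394, -0.271, 0.038], [0.395, -0.272, 0.041]]
c3 0.2478 330 [[0.495, -0.267, 0.031], [0.493, -0.268, 0.036], [0.492, -0.268, 0.042], [0.49, -0.268, 0.047]]
c3 0.2478 340 [[0.5, -0.268, 0.036], [0.498, -0.267, 0.042], [0.497, -0.268, 0.047], [0.495, -0.268, 0.052]]
w8 0.2397 215 [[0.569, 0.173, 0.033], [0.57, 0.173, 0.038], [0.571, 0.173, 0.043], [0.571, 0.173, 0.048]]
w8 0.2397 220 [[0.572, 0.173, 0.028], [0.573, 0.173, 0.034], [0.574, 0.173, 0.041], [0.574, 0.174, 0.046]]
w8 0.2397 290 [[0.62, 0.172, 0.033], [0.619, 0.172, 0.038], [0.618, 0.172, 0.043], [0.618, 0.172, 0.049]]
w8 0.2397 295 [[0.623, 0.172, 0.035], [0.622, 0.172, 0.041], [0.621, 0.172, 0.046], [0.62, 0.172, 0.051]]
[ 0.36   0.335  0.195  1.938 -0.084  0.869  0.718] [ 0.44132654 -0.29030401  0.10327291]
```

The image shows the fingers shut just above the tab top: finger ends at z ≈ 0.135 against a tab top of 0.128. The real finger ends sit about 28 mm above the reported TCP, so the grasp closed on nothing. The weight hasn't moved. I'll reopen, go about 15 mm lower and close again.

>>> drive_tool(
  series=[
    [[0.5,0,0,0.004,0,0,0],[0.5,0,0,0,0,0,0],[0.5,-0.002,0.001,0,0.2,0.3,0],[0.5,0,0,0,0,0,0],[0.5,0,0,0,0,0,0],[0.5,0,0,0,0,0,0]],
  ],
)

```text
time: 28.85
tcp_pos: [0.4391, -0.2892, 0.1079]
ee_rot: [-0.042, 0.706, 0.042, 0.706]
force: [-0.7, 0.3, 0.0]
opening: 0.0369
```

```bash
python3 s.py; python3 close.py c4 small_a 0.438 -0.289 0.128
```

```text
t 28.85 tcp [ 0.4391 -0.2892  0.1079] F [-0.73  0.28  0.01] M [-0.017  0.028  0.028] op 0.0369
tool x [ 0.  0. -1.] jaw z [0.993 0.119 0.   ] yaw 6.83
28.85 [ 0.43912854 -0.28923864  0.10789273] [-0.04210373  0.70576513  0.04216561  0.70593549] [-0.73153479  0.27749964  0.0138967 ]
zmax 0.1398928363531025
tabtop 400 [ 0.43797815 -0.28664889  0.12969681]
rect ((437.87677001953125, -288.36578369140625), (48.375022888183594, 19.847118377685547), 5.256700038909912)
cyltop 912
0.4381551444530487 -0.2888300120830536 0.02198624238371849 0.03481459826911274
riser 91 [ 0.42664632 -0.28861247  0.0532857 ]
tab side 228 [ 0.43733096 -0.28631723  0.08603999]
```

View pics/c4.png

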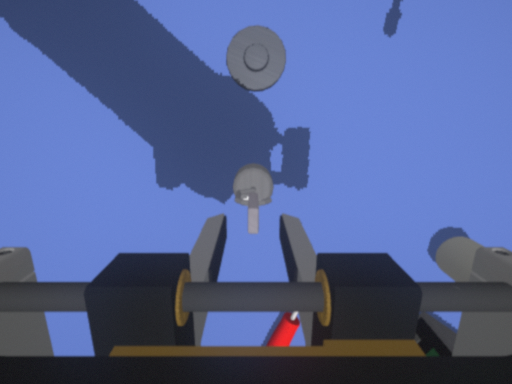

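>>> drive_tool(
  series=[
    [[0.5,-0.001,0,-0.008,0,0.1,0],[0.5,-0.001,0,-0.008,0,0.1,0],[0.5,0,0,-0.004,0,0,0],[0.5,0,0,0,0,0,0]],
  ],
)

```text
time: 29.23
tcp_pos: [0.4368, -0.2891, 0.0855]
ee_rot: [-0.042, 0.707, 0.042, 0.705]
force: [-0.4, 0.9, 0.7]
opening: 0.0472
```

```bash
python3 s.py
```

```text
t 29.23 tcp [ 0.4368 -0.2891  0.0855] F [-0.38  0.87  0.68] M [ 0.034 -0.012 -0.027] op 0.0472
tool x [-0.004  0.    -1.   ] jaw z [ 0.993  0.119 -0.004] yaw 6.84
```

>>> drive_tool(
  series=[
    [[0.6,0.0015,0,0.001,0,-0.2,0],[0.8,0,0,0,0,0,0],[1,0,0,0,0,0,0],[1,0,0,0,0,0,0],[1,0,0,0,0,0,0],[1,0,0,0,0,0,0],[1,0,0,0,0,0,0],[1,0,0,0,0,0,0],[1,0,0,0,0,0,0]],
  ],
)

```text
time: 29.98
tcp_pos: [0.4383, -0.289, 0.0863]
ee_rot: [-0.042, 0.706, 0.042, 0.706]
force: [-0.5, 0.5, -1.2]
opening: 0.0079
```

>>> drive_tool(
  series=[
    [[1,0,0,0,0,0,0],[1,0,0,0,0,0,0]],
  ],
)

```text
time: 30.15
tcp_pos: [0.4384, -0.289, 0.0863]
ee_rot: [-0.042, 0.706, 0.042, 0.706]
force: [0.5, 0.5, -2.2]
opening: 0.0077
```

```bash
python3 s.py
```

```text
t 30.15 tcp [ 0.4384 -0.289   0.0863] F [ 0.48  0.45 -2.23] M [-0.03  -0.105  0.008] op 0.0077
tool x [-0.  0. -1.] jaw z [ 0.993  0.119 -0.   ] yaw 6.84
```

Solid grip now (7.7 mm). Lift and carry it to a standoff in front of right groove 4.

>>> drive_tool(
  series=[
    [[1,0,0,0.003,0,0,0],[1,0,0,0.01,0,0,0],[1,0,0,0.025,0,0,0],[1,0,0,0.035,0,0,0],[1,0,0,0.035,0,0,0],[1,0,0.01,0.035,0,0,-4],[1,0.01,0.025,0.03,0,0,-4],[1,0.015,0.033,0.015,0,0,0],[1,0.015,0.035,0,0,0,0],[1,0.01,0.035,0,0,0,0],[1,0.005,0.027,0,0,0,0],[1,0,0,0,0,0,0]],
  ],
)

```text
time: 31.15
tcp_pos: [0.4879, -0.1168, 0.2917]
ee_rot: [0.014, 0.707, -0.011, 0.707]
force: [0.1, -0.2, -4.0]
opening: 0.0077
```

>>> drive_tool(
  series=[
    [[1,0,0,0,0,0,0]],
  ],
)

```text
time: 31.23
tcp_pos: [0.4878, -0.1156, 0.2926]
ee_rot: [0.013, 0.706, -0.011, 0.708]
force: [-0.5, -1.8, -3.6]
opening: 0.0076
```

```bash
python3 s.py
```

```text
t 31.23 tcp [ 0.4878 -0.1156  0.2926] F [-0.51 -1.78 -3.58] M [-0.139  0.058 -0.006] op 0.0076
tool x [ 0.002  0.003 -1.   ] jaw z [ 0.999 -0.034  0.001] yaw -1.93
```

>>> drive_tool(
  series=[
    [[1,0.005,0.001,0,-0.2,0.1,0.5],[1,0,0,0,0,0,0],[1,0,0,0,0,0,0]],
  ],
)

```text
time: 31.48
tcp_pos: [0.4926, -0.1154, 0.2937]
ee_rot: [0.008, 0.707, -0.009, 0.707]
force: [-0.3, -0.4, -3.8]
opening: 0.0074
```

```bash
python3 s.py; python3 prof.py w11 160 60 400 290; python3 - <<'E'
import numpy as np
D=np.load('w11.npz');P=D['P']
k=(np.hypot(P[:,0]-.493,P[:,1]+.1146)<.021)&(abs(P[:,2]-(.2926-.0863+.034))<.008)
print('cyl',k.sum(),np.median(P[k,2]),'exp',.2926-.0863+.034)
E
```

```text
t 31.48 tcp [ 0.4926 -0.1154  0.2937] F [-0.3  -0.43 -3.83] M [-0.053  0.035 -0.061] op 0.0074
tool x [-0.    -0.001 -1.   ] jaw z [ 1.    -0.025 -0.   ] yaw -1.41
thin y -0.143 -0.1403 mid -0.1417 x 0.5852 z 0.2714
thin y -0.1177 -0.11 mid -0.1138 x 0.586 z 0.2656
thin y -0.0794 -0.0708 mid -0.0751 x 0.5868 z 0.2596
thin y -0.0379 -0.0354 mid -0.0366 x 0.5803 z 0.2891
thin y -0.0257 -0.0223 mid -0.024 x 0.5849 z 0.2893
thin y 0.0004 0.0067 mid 0.0036 x 0.589 z 0.2474
cyl 961 0.2428102682014987 exp 0.24030000000000004
```

View pics/w11.png

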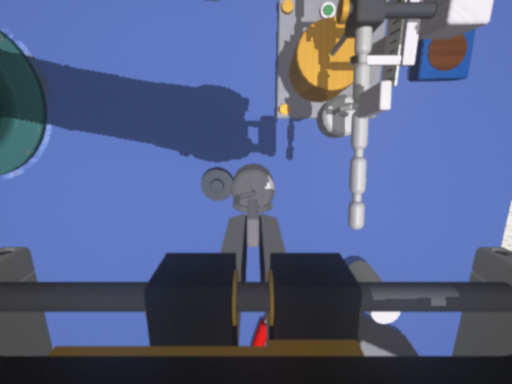

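Right groove 4 reads y ≈ −0.114 (pixel (357,198)); the weight hasn't slipped. Bringing it in.

>>> drive_tool(
  series=[
    [[1,0.012,0.001,-0.001,0,0,0],[1,0.018,0,0,0,0,0],[1,0.018,0,0,0,0,0],[1,0.015,0,0,0,0,0],[1,0.008,0,0,0,0,0],[1,0,0,0,0,0,0],[1,0,0,0,0,0,0]],
  ],
)

```text
time: 32.12
tcp_pos: [0.5667, -0.1189, 0.2912]
ee_rot: [0.011, 0.708, -0.012, 0.706]
force: [-0.4, 0.3, -3.7]
opening: 0.0076
```

```bash
python3 s.py
```

```text
t 32.12 tcp [ 0.5667 -0.1189  0.2912] F [-0.37  0.28 -3.67] M [0.031 0.145 0.028] op 0.0076
tool x [-0.002 -0.002 -1.   ] jaw z [ 0.999 -0.032 -0.002] yaw -1.85
```

>>> drive_tool(
  series=[
    [[1,0.008,0.005,0,0.1,-0.1,0.4],[1,0.01,0.001,0,0,0,0],[1,0.002,0,0,0,0,0],[1,0,0,0,0,0,0],[1,0,0,0,0,0,0]],
  ],
)

```text
time: 32.53
tcp_pos: [0.5873, -0.1126, 0.2916]
ee_rot: [0.009, 0.707, -0.009, 0.707]
force: [-0.3, 0.3, -3.8]
opening: 0.0077
```

```bash
python3 s.py; python3 prof.py w12 180 130 340 290
```

```text
t 32.53 tcp [ 0.5873 -0.1126  0.2916] F [-0.28  0.25 -3.84] M [-0.036  0.023 -0.01 ] op 0.0077
tool x [-0.  0. -1.] jaw z [ 1.    -0.025 -0.   ] yaw -1.45
thin y -0.0785 -0.0716 mid -0.075 x 0.5877 z 0.2594
thin y -0.0261 -0.0164 mid -0.0213 x 0.5934 z 0.2531
```

View pics/w12b.png

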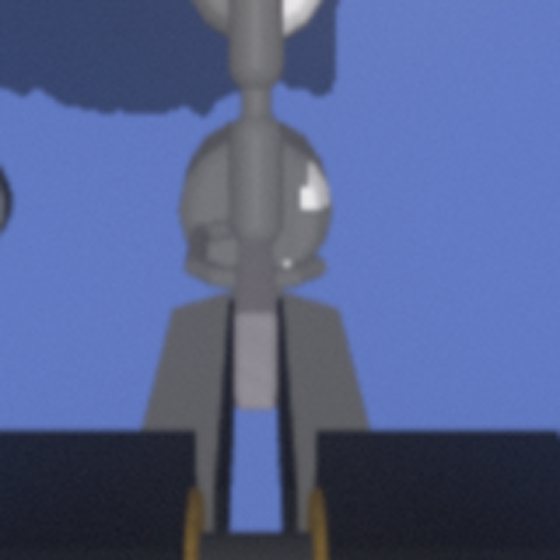

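>>> drive_tool(
  series=[
    [[1,0,-0.0017,-0.004,0,0,0],[1,0,0,-0.004,0,0,0],[1,0,0,-0.004,0,0,0],[1,0,0,-0.003,0,0,0],[1,0,0,0,0,0,0],[1,0,0,0,0,0,0]],
  ],
)

```text
time: 33.08
tcp_pos: [0.5862, -0.1149, 0.2749]
ee_rot: [0.009, 0.707, -0.009, 0.707]
force: [0.0, 1.0, -4.4]
opening: 0.0078
```

```bash
python3 s.py
```

```text
t 33.08 tcp [ 0.5862 -0.1149  0.2749] F [ 0.01  0.98 -4.41] M [-0.026 -0.012  0.001] op 0.0078
tool x [-0.001 -0.    -1.   ] jaw z [ 1.    -0.026 -0.001] yaw -1.49
```

>>> drive_tool(
  series=[
    [[1,0.0005,0.0004,-0.001,0,0,0],[1,0,0,-0.0008,0,0,0],[1,0,0,-0.0008,0,0,0],[1,0,0,-0.0008,0,0,0],[1,0,0,-0.0007,0,0,0],[1,0,0,-0.0007,0,0,0],[1,0,0,-0.0007,0,0,0],[1,0,0,-0.0007,0,0,0],[1,0,0,-0.0007,0,0,0],[1,0,0,0,0,0,0]],
  ],
)

```text
time: 33.92
tcp_pos: [0.5869, -0.1145, 0.2678]
ee_rot: [0.009, 0.707, -0.009, 0.707]
force: [0.3, 0.7, -3.4]
opening: 0.0084
```

```bash
python3 s.py; python3 look.py l14
```

```text
t 33.92 tcp [ 0.5869 -0.1145  0.2678] F [ 0.27  0.72 -3.41] M [-0.046  0.051  0.029] op 0.0084
tool x [ 0. -0. -1.] jaw z [ 1.    -0.026  0.   ] yaw -1.49
scene L 90 tilt -0.152 z0 0.2423 mean tilt -0.136
scene R 57 tilt 0.217 z0 0.2715 mean tilt -0.114
side L 215 tilt -0.142 z0 0.239 mean tilt -0.154
side R 146 tilt -0.125 z0 0.2403 mean tilt -0.123
```

>>> drive_tool(
  series=[
    [[1,0,-0.0001,-0.0008,0,0,0],[1,0,-0.0002,-0.001,0,0,0],[1,0,-0.0002,-0.001,0,0,0],[1,0,-0.0002,-0.001,0,0,0],[1,0,-0.0002,-0.001,0,0,0],[1,0,-0.0002,-0.001,0,0,0],[1,0,-0.0001,-0.001,0,0,0],[1,0,-0.0001,-0.001,0,0,0],[1,0,-0.0001,-0.001,0,0,0],[1,0,-0.0001,-0.0008,0,0,0],[1,0,0,-0.0005,0,0,0],[1,0,0,0,0,0,0]],
  ],
)

```text
time: 35.02
tcp_pos: [0.5871, -0.116, 0.2571]
ee_rot: [0.009, 0.707, -0.009, 0.707]
force: [-0.6, 0.3, -1.4]
opening: 0.0079
```

```bash
python3 s.py; python3 look.py l15
```

```text
t 35.02 tcp [ 0.5871 -0.116   0.2571] F [-0.57  0.29 -1.42] M [ 0.006  0.1   -0.019] op 0.0079
tool x [ 0.001 -0.    -1.   ] jaw z [ 1.    -0.026  0.001] yaw -1.49
scene L 92 tilt -0.079 z0 0.2412 mean tilt -0.074
scene R 141 tilt -0.061 z0 0.2427 mean tilt -0.078
side L 221 tilt -0.078 z0 0.2385 mean tilt -0.093
side R 145 tilt -0.067 z0 0.2402 mean tilt -0.065
```

>>> drive_tool(
  series=[
    [[1,0,-0.0001,-0.0008,0,0,0],[1,0,-0.0001,-0.001,0,0,0],[1,0,-0.0001,-0.001,0,0,0],[1,0,0,-0.001,0,0,0],[1,0,0,-0.001,0,0,0],[1,0,0,-0.001,0,0,0],[1,0,0,-0.001,0,0,0],[1,0,0,-0.001,0,0,0],[1,0,0,-0.0009,0,0,0],[1,0,0,-0.0008,0,0,0],[1,0,0,-0.0005,0,0,0],[1,0,0,0,0,0,0]],
  ],
)

```text
time: 36.12
tcp_pos: [0.5873, -0.1169, 0.2466]
ee_rot: [0.009, 0.707, -0.01, 0.708]
force: [-1.1, 0.1, -1.0]
opening: 0.008
```

```bash
python3 s.py; python3 look.py l16
```

```text
t 36.12 tcp [ 0.5873 -0.1169  0.2466] F [-1.12  0.09 -0.95] M [-0.092  0.285 -0.009] op 0.008
tool x [ 0.001 -0.001 -1.   ] jaw z [ 1.    -0.026  0.001] yaw -1.51
scene L 94 tilt -0.014 z0 0.2406 mean tilt -0.014
scene R 149 tilt -0.004 z0 0.2427 mean tilt -0.021
side L 221 tilt -0.017 z0 0.2385 mean tilt -0.032
side R 140 tilt -0.019 z0 0.2379 mean tilt 0.002
```

>>> drive_tool(
  series=[
    [[1,0,0,-0.0006,0,0,0],[1,0,0,-0.0006,0,0,0],[1,0,0,-0.0005,0,0,0],[1,0,0,-0.0004,0,0,0],[1,0,0,0,0,0,0]],
  ],
)

```text
time: 36.63
tcp_pos: [0.5873, -0.1169, 0.2447]
ee_rot: [0.009, 0.706, -0.01, 0.708]
force: [-1.4, -0.4, 0.5]
opening: 0.0079
```

>>> drive_tool(
  series=[
    [[1,0,0,0,0,0,0]],
  ],
)

```text
time: 36.72
tcp_pos: [0.5874, -0.1169, 0.2447]
ee_rot: [0.009, 0.706, -0.01, 0.708]
force: [-0.7, 0.2, -0.6]
opening: 0.008
```

>>> drive_tool(
  series=[
    [[1,0,0,0,0,0,0]],
  ],
)

```text
time: 36.8
tcp_pos: [0.5874, -0.1169, 0.2447]
ee_rot: [0.009, 0.706, -0.01, 0.708]
force: [-1.5, 0.8, 0.3]
opening: 0.0074
```

>>> drive_tool(
  series=[
    [[1,0,0,0,0,0,0]],
  ],
)

```text
time: 36.88
tcp_pos: [0.5874, -0.1169, 0.2447]
ee_rot: [0.009, 0.706, -0.01, 0.708]
force: [-1.4, 0.2, 0.0]
opening: 0.0078
```

```bash
python3 s.py; python3 look.py l17
```

```text
t 36.88 tcp [ 0.5874 -0.1169  0.2447] F [-1.42  0.16  0.04] M [-0.12   0.281 -0.01 ] op 0.0078
tool x [ 0.002 -0.001 -1.   ] jaw z [ 1.    -0.026  0.002] yaw -1.51
scene L 93 tilt -0.013 z0 0.2415 mean tilt -0.005
scene R 143 tilt 0.001 z0 0.2419 mean tilt -0.01
side L 218 tilt -0.011 z0 0.2393 mean tilt -0.02
side R 143 tilt 0.001 z0 0.2392 mean tilt 0.011
```

Level (≈ −0.005), Fz ≈ 0. Releasing.

>>> drive_tool(
  series=[
    [[0.8,0,0,0,0,0,0],[0.7,0,0,0,0,0,0],[0.6,0,0,0,0,0,0],[0.6,0,0,0,0,0,0],[0.6,0,0,0,0,0,0]],
  ],
)

```text
time: 37.4
tcp_pos: [0.588, -0.1166, 0.2451]
ee_rot: [0.009, 0.706, -0.009, 0.708]
force: [0.0, -0.2, 1.0]
opening: 0.0363
```

```bash
python3 s.py; python3 look.py l18; python3 prof.py w13 180 130 340 290 | tail -1
```

```text
t 37.4 tcp [ 0.588  -0.1166  0.2451] F [ 0.03 -0.24  0.99] M [-0.03   0.029  0.034] op 0.0363
tool x [ 0.003 -0.    -1.   ] jaw z [ 1.    -0.026  0.003] yaw -1.49
scene L 94 tilt -0.002 z0 0.2418 mean tilt 0.008
scene R 146 tilt 0.013 z0 0.2424 mean tilt -0.002
side L 219 tilt -0.004 z0 0.2393 mean tilt -0.013
side R 145 tilt 0.019 z0 0.2404 mean tilt 0.02
thin y -0.0804 -0.0723 mid -0.0764 x 0.5874 z 0.241
```

View pics/w13b.png

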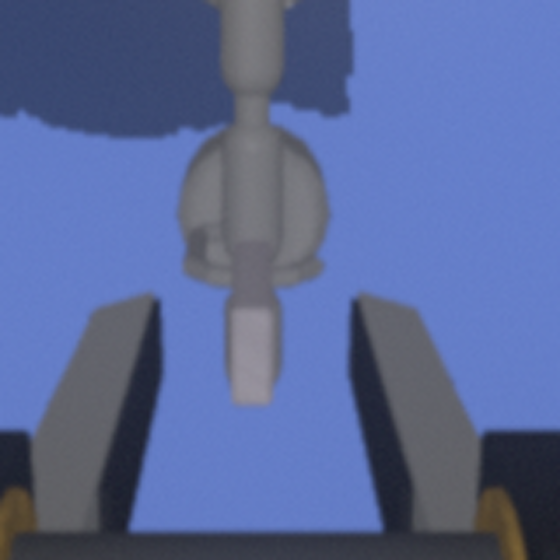

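The weight hangs free between open fingers (tab at (250,350)) and the beam is level. I'll rise clear and check.

>>> drive_tool(
  series=[
    [[0.6,0,0,0.01,0,0,0],[0.6,0,0,0.02,0,0,0],[0.6,0,0,0.03,0,0,0],[0.6,0,0,0.03,0,0,0],[0.6,0,0,0.03,0,0,0],[0.6,-0.03,0.01,0.02,0,0,0],[0.6,-0.03,0.03,0,0,0,0],[0.6,-0.01,0.035,0,0,0,0],[0.6,0,0.035,0,0,0,0],[0.6,0,0.03,0,0,0,0],[0.6,0,0,0,0,0,0],[0.6,0,0,0,0,0,0]],
  ],
)

```text
time: 38.55
tcp_pos: [0.5113, 0.0276, 0.4004]
ee_rot: [0.01, 0.704, -0.011, 0.71]
force: [0.1, -1.4, 0.8]
opening: 0.0374
```

```bash
python3 s.py; python3 look.py l19; python3 prof.py w14 160 0 400 290; python3 - <<'E'
import numpy as np
D=np.load('w14.npz');P=D['P']
e=P[:,0]-0.5893-0.0244*P[:,1]
k=(abs(e)<.02)&(P[:,2]>.275)&(P[:,2]<.295)
for nm,c in(('R4',-.117),('R2',-.037),('L3',.163)):
    q=P[k&(abs(P[:,1]-c)<.025)]
    if len(q): print(nm,len(q),np.round(q.mean(0),4),'z',np.round(np.percentile(q[:,2],[50,90]),4),'y',np.round(np.percentile(q[:,1],[3,97]),4))
E
```

```text
t 38.55 tcp [0.5113 0.0276 0.4004] F [ 0.1  -1.43  0.81] M [-0.033 -0.04  -0.028] op 0.0374
tool x [ 0.009 -0.001 -1.   ] jaw z [ 1.    -0.029  0.009] yaw -1.69
scene L 90 tilt -0.017 z0 0.2437 mean tilt 0.009
scene R 147 tilt 0.008 z0 0.2422 mean tilt -0.005
side L 220 tilt -0.001 z0 0.2386 mean tilt -0.016
side R 143 tilt 0.012 z0 0.24 mean tilt 0.016
thin y -0.0471 -0.0418 mid -0.0444 x 0.5864 z 0.288
thin y -0.0404 -0.0342 mid -0.0373 x 0.5856 z 0.2882
thin y -0.0007 0.007 mid 0.0032 x 0.589 z 0.2416
thin y 0.0836 0.0875 mid 0.0856 x 0.5911 z 0.2417
thin y 0.1185 0.127 mid 0.1227 x 0.5915 z 0.2414
thin y 0.1984 0.2051 mid 0.2018 x 0.5937 z 0.2416
R2 135 [ 0.5854 -0.0358  0.285 ] z [0.2866 0.288 ] y [-0.0462 -0.0275]
L3 203 [0.5916 0.1615 0.2853] z [0.2866 0.2878] y [0.1521 0.1711]
```

View pics/w14.png

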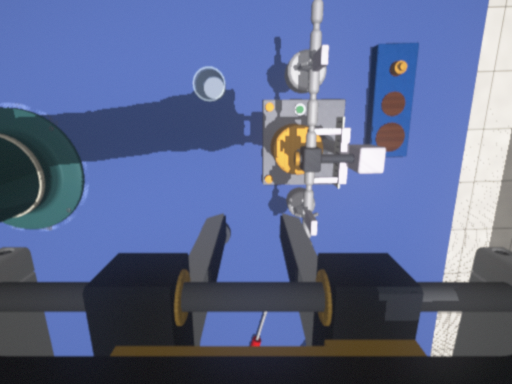

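View pics/l19side.png

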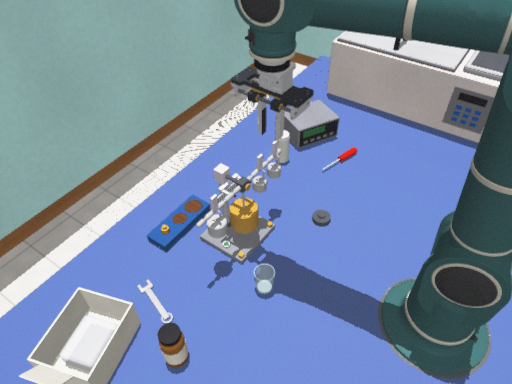

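All level and down in the grooves. I'll let it settle for a second, then hand in.

>>> drive_tool(
  series=[
    [[0.6,0,0,0,0,0,0],[0.6,0,0,0,0,0,0],[0.6,0,0,0,0,0,0],[0.6,0,0,0,0,0,0],[0.6,0,0,0,0,0,0],[0.6,0,0,0,0,0,0],[0.6,0,0,0,0,0,0],[0.6,0,0,0,0,0,0],[0.6,0,0,0,0,0,0],[0.6,0,0,0,0,0,0],[0.6,0,0,0,0,0,0],[0.6,0,0,0,0,0,0]],
  ],
)

```text
time: 39.7
tcp_pos: [0.512, 0.0218, 0.3991]
ee_rot: [0.013, 0.705, -0.014, 0.709]
force: [-0.5, -0.4, 0.1]
opening: 0.0377
```

```bash
python3 look.py l20; python3 - <<'E'
from h import *
print(arm.sign_off()); print(arm.observe()['time'])
E
```

```text
scene L 92 tilt -0.011 z0 0.2426 mean tilt 0.007
scene R 141 tilt 0.006 z0 0.242 mean tilt -0.006
side L 217 tilt -0.002 z0 0.2387 mean tilt -0.016
side R 144 tilt 0.011 z0 0.24 mean tilt 0.015
the job is handed in; nothing more can be done
None
the job is handed in; nothing more can be done
```

I hung one small weight in right groove 2, the big weight in left groove 3 and the other small weight in right groove 4. Each was lowered slowly and let go once the vertical force on the tool read about zero. I handed the job in at about 40 s; no verdict is reported.

**Last checks:**
- **Beam:** the final readings were between −0.016 and +0.015 rad, so it is level within about 0.02, and it was steady over the last second.
- **Right 2 and left 3:** both tabs were within about 1 mm of the groove along the beam. Their heights fit crowns that are down in the grooves.
- **Right 4:** it was out of the wrist camera's view in the last picture. I relied on the picture taken just after release and on the level beam.
- **Bystanders:** I didn't measure them at the end, but none looked moved in the last side view.

**What went wrong or disagreed:**
- **Missed grasp:** my first try at the last weight closed just above its tab. The finger ends showed about 28 mm above the reported TCP. I reopened, went lower and gripped it without having moved it.
- **Shallow grips:** the first two weights must therefore have been held only near the top of their tabs. The big one slipped about 1 mm while carried.
- **Crown heights:** the crowns read about 1 mm above the groove bottom, possibly because the tabs rest on the groove shoulders. That should still be inside the limit.

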